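# Unclamp the frame blank and lay it on the free cradle

### The arm

A 6-joint arm with a two-finger parallel gripper is mounted at the origin on a cart in front of the work surface, level with it; the furniture and walls round the work are solid. World frame = base frame: x ahead of the robot, y to its left, z up, the work surface at z = 0. Lengths are in m, angles in rad, forces in N, time in s.
With the tool pointing down it reaches from about 0.35 to 0.975 m from the base axis. Payload 7.1 kg.
Tool frame: the origin (TCP) lies midway between the tips of the shut fingers; the grasp point (between the pads) lies 19 mm behind it; z points along the fingers, y is the direction in which the jaws open and shut (so a half turn about z gives the same grasp; the last joint's range is limited). The gripper opens to 88 mm and grips with 3 to 60 N. Pads are 20 mm wide; open, the fingers measure 115 mm over their backs; the gripper's body (75 mm by 178 mm) begins 61 mm behind the grasp point.
Start: joints at [-1.138, 0.423, 1.63, -0, 1.089, -0.019], TCP at [0.273, -0.562, 0.194] pointing down, gripper open.
Joint ranges: [-3, 3], [-0.9, 2.11], [0.09, 2.58], [-1.31, 4.45], [0.11, 2.69], [-2.54, 2.54]. Speed limits (rad/s): [2.39, 2.39, 3.01, 3.14, 3.14, 3.14].

### API

Orientations are given as a unit quaternion [w, x, y, z].
In Python, from workcell import robot gives the robot as it stands. The module is installed in compiled form; this text tells all that it offers.
- The arm moves only by the tool play_rows, never from a script. Its argument "moves" is a list of rows, each a list of 5 numbers: the gripper's target within -1 to 1 (fully open at 1, half-way at 0, shut at -1), then the shift along the tool's x, y, z in m, then the turn about the tool's z in degrees. A call has 1 to 20 rows; each row shifts and turns the commanded pose from where the row before left it, along the tool's axes as they then stand; what a row does not reach is not made up. A row lasts 1/8 s, in which the tool goes at most 62.5 mm and 10.7 degrees, less where a joint would pass 70% of its speed; a pose out of reach is approached as far as the arm can. A call is refused whole if a number of a shift passes 0.0625 or a number of a turn 10.7, either way. A call with a gripper value outside its range is refused whole. The fingers move at their own pace and stop on an object; the grip force is fixed at half the most. Time passes only in rows, so rows that do not move let the fingers close. It gives the time, the measured TCP pose, the force and the opening at its end, in the units of the state.
- robot.sense(): the state, without advancing time (a new reading comes with each control period).
- robot.snapshot(name): name is "scene" or "top" or "wrist"; returns a dict with "img" (384x512x3 uint8, blue, green, red), "fx", "fy", "cx", "cy" (pixels), "world_from_camera" (4x4, takes a point from camera to world coordinates). Camera axes: x right, y down, z forward; pixel columns grow to the right and rows downward; lengths in m; the calibration is good to about 2 mm. A picture is of the moment at which its call begins. There is no depth.
- robot.job_done(): hands the job in, once; it reports no verdict.
The state is a dict: "time_s": time; "joint_positions": joint angles; "dq": joint speeds; "joint_torque": joint torques, N m; "tool_pos": TCP position; "eef_rot": TCP orientation; "ft_force": force on the tool from outside, world axes, zero at the start; "wrist_torque": the same for the moment, N m; "grip_width": opening from 0.0 (shut) to 1.0 (fully open).
Only numpy, scipy, OpenCV 4.12 (cv2) and the standard library are available. Lean on these libraries where they do the work, as an engineer would, in place of code of your own. Each camera call takes 0.05 s, during which the arm holds its last target.

### The job

The frame blank in the jig is finished: flip the toggle clamp fully open, draw the blank out from under the fixed lip at its other end, and lay it flat and square across both rails of the cradle that holds no blank, centred between the upright horns, leaving the clamp open. The small bottle standing in that cradle must first go upright onto the table, clear of both cradles and the jig, without being tipped over. Leave the blank on the other cradle, the spray bottle, the jar and the spectacle case where they are.

Things in the scene. Friction and masses are not known exactly. Their poses are not given: they have to be found in the camera images.
- jig: Fixed aluminium jig plate 245 x 80 x 12 mm (spans x -95..150, y -40..40). Origin on the table under the blank's seat; x runs along the seated blank from the fixed lip to the toggle clamp, z up. Two 40 mm wide rests (x -67..-45 and 47..81, tops z 34) carry the blank; between them it is open down to the plate. Clamp side plates: x 106..146, y -15..15, tops z 64.
- lip_edge (a point): Lower edge of the lip, 61 mm from the jig's origin towards -x, z 46.5; axes as the jig's. The lip and its dark hook block (60 mm wide, top z 62) lie beyond it and overhang the blank's end (top z 44) by 9 mm: the blank must slide 12 to 22 mm towards the jig's +x before it can rise. Low cheeks (inner faces y +-25, tops z 40) flank the blank at this end.
- clamp_handle (a joint): Toggle clamp handle, rad. 0 clamped: upright. It swings about the jig's y axis, its end going to the jig's +x, away from the blank, to 1.4 fully open (nearly level). Below 0.45 it springs back to 0, beyond that it goes on to 1.4 by itself in about 1 s; 5 to 10 N at its end push it over. The linked hold-down arm rises until upright and then stays beyond x = 80 mm in the jig frame, up to z 125.
- handle_end (a point): Top end of the clamp handle, on its axis: 100 mm from the handle's pivot, 156 mm above the table when clamped. The handle is a round black grip of 17 mm diameter over its last 60 mm, steel below. The point's z axis points along the handle, outwards.
- handle_pivot (a point): Pivot of the clamp handle, 136 mm from the jig's origin along its x, 56 mm above the table.
- blank_centre (a point): Centre (half-way up) of the dark brown frame blank in the jig: flat slab 140 (x) x 46 (y) x 10 (z) mm, two round 34 mm lens holes at x +-34, solid bridge between, about 90 g. At the start its axes are parallel to the jig's, its centre above the jig's origin, 39 mm over the table. It can be gripped across its 46 mm width at the middle.
- done_blank_centre (a point): Centre of the identical finished blank that already lies on the other cradle; leave it alone.
- cradle_free: Fixed cradle without a blank; the bottle stands on its base. Dark base 130 (x) x 72 (y) x 6 mm, origin on the table under its centre. Grey cross rails along y at x +-50 (12 mm wide, tops z 34) carry a blank laid with its long side along x, either way round; open between them. At each rail end a horn, inner faces y +-30, tops z 48. A blank on it has its centre at z 39.
- cradle_full: The same kind of cradle, holding the finished blank; fixed.
- bottle_centre (a point): Centre (39 mm up, on its axis) of the small red bottle: 26 mm diameter up to 59 mm height, narrow white nozzle above to 78 mm, about 60 g. It stands on the free cradle's base plate within 22 mm of its centre: fingers fit only at its y sides. Free table: the strip beyond the cradles, short of the black cabinet (front at world x 0.66) and left of the lamp foot (world y > -0.26).
- lens_cleaner: Bystander: spray bottle, 38 mm diameter, 125 mm tall, standing. Origin at its underside.
- jar_pads: Bystander: small lidded jar, 42 mm diameter, 44 mm tall, standing. Origin at its underside.
- spectacle_case: Bystander: closed hard spectacle case, 65 (x) x 161 (y) x 43 mm. Origin at its underside.
- lamp_foot (a point): Top centre of the foot of the desk lamp beside the cradles, 36 mm above the table: a cream disc of 101 mm radius. From it an upright post of two rods (50 mm wide) and springs rises 0.46 m, then bends away from the robot: keep the arm clear of it.
Not all that is in view belongs to the job. Leave any grey or yellow look-alike of the part that bears bottle_centre alone.

How it is judged:
By the outcome, as a careful person would: the job done as asked, in the order asked, and still so for the second after the job is handed in, with the robot touching nothing.
It also fails if it takes over 72 s, if anything falls off the work surface, if the arm or the gripper's body presses on something with over 40 N, if the wrist force passes 120 N, or if a joint passes its speed limit or range.

## Working session

There is one attempt and no reset: what is moved stays moved. The work goes in short steps, Python scripts to look and compute and a tool call to move; the robot and the scene stay as the last step left them, time stands still between calls to the robot, and variables do not carry over. Pictures are saved under pics/ and viewed, and the job is handed in when it is done.

Besides the shell and the picture viewer there is one more tool, called after "Call:" as name(argument=value, ...), one argument or row to a line, values as JSON. play_rows: Moves the arm, as the interface text tells. Its arguments: {"type":"object","properties":{"moves":{"type":"array"}},"required":["moves"]}

```bash
mkdir -p pics; python3 - <<'E'
from workcell import robot
import cv2,numpy as np
for n in ["scene","top","wrist"]:
    s=robot.snapshot(n); cv2.imwrite(f"pics/{n}0.png",s["img"]); np.savez(f"pics/{n}0.npz",**s)
    print(n,s["fx"],s["fy"],s["cx"],s["cy"]);print(np.round(s["world_from_camera"],4))
print(robot.sense())
E
```

```text
scene 383.0366970614725 383.0366970614725 257.64825754943945 192.95496977080424
[[-0.9101 -0.3111  0.2737  0.2401]
 [-0.4142  0.7025 -0.5788  0.4978]
 [-0.0122 -0.6401 -0.7682  1.0113]
 [ 0.      0.      0.      1.    ]]
top 384.55297309508967 384.55297309508967 255.08261991334462 186.56983731050596
[[ 0.0265 -0.9823  0.1852  0.3837]
 [-0.9996 -0.0284 -0.0073 -0.1883]
 [ 0.0124 -0.1849 -0.9827  1.1374]
 [ 0.      0.      0.      1.    ]]
wrist 280.6111155976354 280.6111155976354 257.0864258571616 192.92095502088486
[[ 0.4361 -0.8676 -0.2388  0.3382]
 [-0.8999 -0.421  -0.1141 -0.5312]
 [-0.0016  0.2646 -0.9643  0.384 ]
 [ 0.      0.      0.      1.    ]]
{'time_s': 0.15, 'joint_positions': array([-1.13801506e+00,  4.23688656e-01,  1.63048033e+00, -6.62136976e-08,
        1.08860113e+00, -1.89964820e-02]), 'dq': array([-0.00130318, -0.00317694, -0.00228365,  0.00020909, -0.00041793,
       -0.00036142]), 'joint_torque': array([-4.26308779e-04, -5.44982922e+01, -2.73919648e+01,  6.43568044e-02,
        2.04735092e-02, -5.65386927e-05]), 'tool_pos': array([ 0.27268831, -0.56187117,  0.19317911]), 'eef_rot': array([-5.76172874e-04,  9.74595236e-01,  2.23972722e-01, -1.20966229e-04]), 'ft_force': array([ 0.08977785, -0.40131829,  0.03818659]), 'wrist_torque': array([-0.06226517, -0.03428139,  0.01793732]), 'grip_width': 0.9993921302423335}
```

View pics/scene0.png

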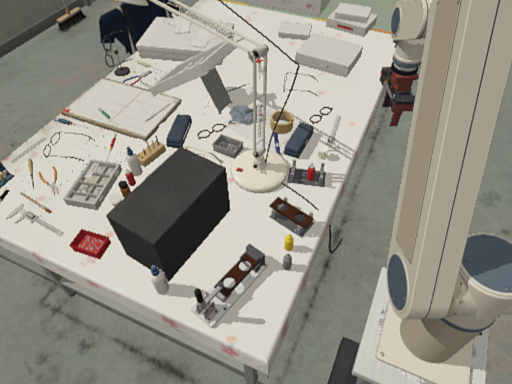

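View pics/top0.png

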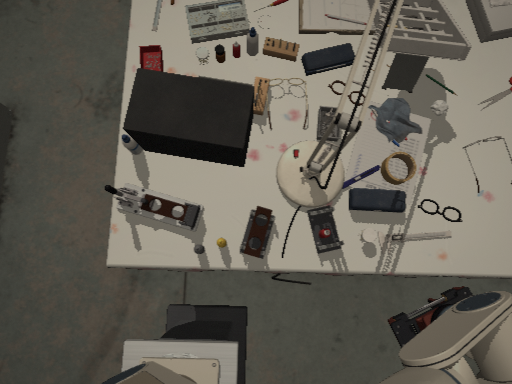

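View pics/wrist0.png

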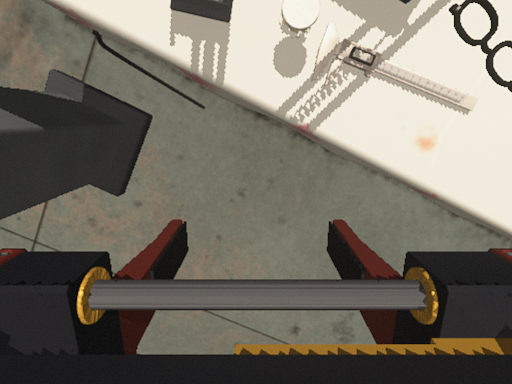

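The top view shows the jig around (160,207) with its clamp to the left (+y), the full cradle at (257,231) and the free cradle with the red bottle at (325,232). The lamp foot is at (310,173), the jar at (370,236), the case at (377,200), and the spray bottle at (131,143). The yellow and grey look-alikes are at (222,242) and (199,249). I'll enlarge these areas next.

```bash
cat > h.py <<'E'
import numpy as np,cv2
def load(n): 
    return dict(np.load(f"pics/{n}.npz"))
def ray(s,u,v):
    T=s["world_from_camera"]; d=np.array([(u-s["cx"])/s["fx"],(v-s["cy"])/s["fy"],1.]); return T[:3,3],T[:3,:3]@d
def pl(s,u,v,z):
    o,d=ray(s,u,v); return o+d*(z-o[2])/d[2]
def proj(s,p):
    T=s["world_from_camera"]; c=T[:3,:3].T@(np.asarray(p)-T[:3,3]); return np.array([s["fx"]*c[0]/c[2]+s["cx"],s["fy"]*c[1]/c[2]+s["cy"]])
def crop(s,x0,y0,x1,y1,k,name):
    cv2.imwrite(f"pics/{name}.png",cv2.resize(s["img"][y0:y1,x0:x1],None,fx=k,fy=k,interpolation=cv2.INTER_CUBIC))
E
python3 - <<'E'
from h import *
t=load("top0");crop(t,100,175,220,265,6,"t_jig");crop(t,230,190,390,265,5,"t_cr")
s=load("scene0");crop(s,180,230,300,330,6,"s_jig");crop(s,255,150,340,245,6,"s_cr")
E
```

```text
(no output)
```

View pics/t_jig.png

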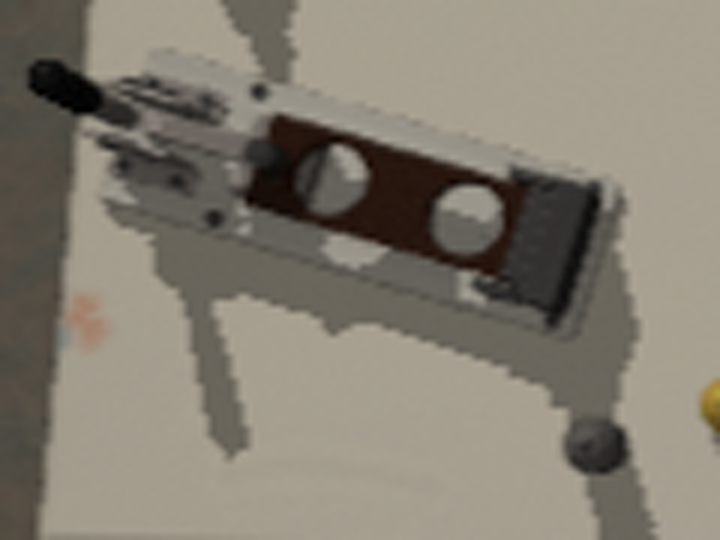

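View pics/t_cr.png

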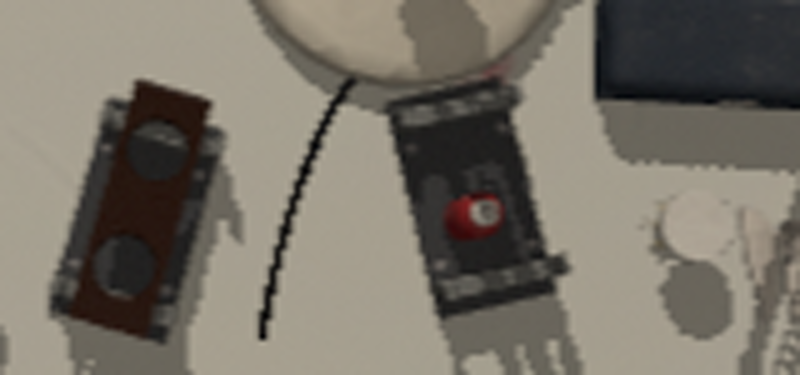

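View pics/s_jig.png

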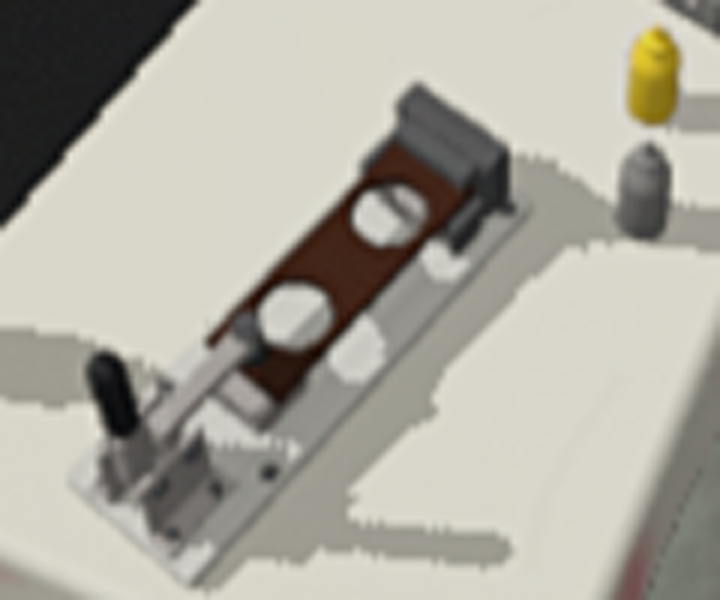

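View pics/s_cr.png

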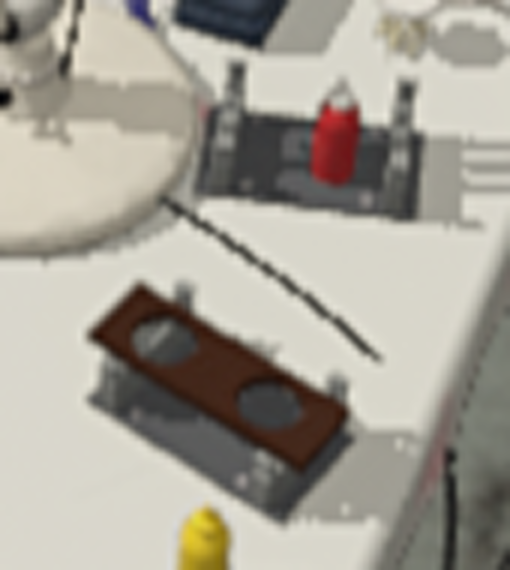

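```bash
python3 - <<'E'
from h import *
t=load("top0");s=load("scene0")
P=lambda k,x0,y0,sc,u,v,z: pl(k,(u+.5)/sc+x0-.5,(v+.5)/sc+y0-.5,z)
np.set_printoptions(precision=4,suppress=True)
a=P(t,100,175,6,332,178,.044);b=P(t,100,175,6,467,220,.044)
print("jig top",a,b,(a+b)/2,np.linalg.norm(a-b))
a2=P(s,180,230,6,296,316,.044);b2=P(s,180,230,6,390,215,.044)
print("jig scene",a2,b2,(a2+b2)/2,np.linalg.norm(a2-b2))
for p in [(622,195),(570,338),(105,200),(150,50)]: print("plate",P(t,100,175,6,*p,.012))
print("handle",P(t,100,175,6,45,76,.156), P(s,180,230,6,101,358,.156))
print("bottle nozzle",P(t,230,190,5,487,212,.078),P(s,255,150,6,341,88,.078))
# cradle base corners
for p in [(393,105),(440,315),(553,290),(517,95)]: print("cr top z6?",P(t,230,190,5,*p,.006))
for p in [(197,193),(207,108),(421,130),(417,218)]: print("cr scene",P(s,255,150,6,*p,.006))
# red masks
for n,k in(("t",t),("s",s)):
    im=k["img"].astype(int);m=((im[...,2]>110)&(im[...,1]<60)&(im[...,0]<70)).astype(np.uint8)
    nn,l,st,c=cv2.connectedComponentsWithStats(m)
    for i in range(1,nn):
        if st[i,4]>10: print(n,st[i],c[i])
# done blank
for p in [(137,80),(212,100),(160,342),(72,315)]: print("done",P(t,230,190,5,*p,.044))
# lamp
for p in [(308,141),(277,172),(343,172)]: print("lamp",pl(t,*p,.036))
print("table edge",pl(t,200,266,0),pl(t,110,230,0)); print('jar',pl(t,370,236,.044))
print("case",pl(t,352,190,.04),pl(t,350,210,.04),pl(t,405,212,.04))
E
```

```text
jig top [0.5301 0.0885 0.044 ] [0.5118 0.0231 0.044 ] [0.5209 0.0558 0.044 ] 0.06794546085610997
jig scene [0.5245 0.0925 0.044 ] [0.5077 0.0279 0.044 ] [0.5161 0.0602 0.044 ] 0.06677412929399001
plate [ 0.53   -0.0458  0.012 ]
plate [ 0.4595 -0.0242  0.012 ]
plate [0.5204 0.2064 0.012 ]
plate [0.5956 0.1912 0.012 ]
handle [0.5558 0.1866 0.156 ] [0.5547 0.1878 0.156 ]
bottle nozzle [ 0.462  -0.3972  0.078 ] [ 0.4589 -0.3937  0.078 ]
cr top z6? [ 0.529 -0.356  0.006]
cr top z6? [ 0.407  -0.3835  0.006 ]
cr top z6? [ 0.4231 -0.4495  0.006 ]
cr top z6? [ 0.537  -0.4298  0.006 ]
cr scene [ 0.5242 -0.3483  0.006 ]
cr scene [ 0.5439 -0.4142  0.006 ]
cr scene [ 0.4208 -0.4488  0.006 ]
cr scene [ 0.4012 -0.3816  0.006 ]
t [144  53  16  18 109] [150.2844  61.7706]
t [149  52  11   5  30] [153.9     53.6333]
t [295 151   3   5  15] [296. 153.]
s [338  25  12   4  19] [343.      26.5789]
s [111 138   4   9  16] [112.4375 142.1875]
s [307 168   8  12  55] [309.6545 173.2364]
s [126 173   6   7  16] [128.375  175.5625]
s [ 70 231  38  27 252] [ 89.5714 243.7857]
s [ 97 243   4   3  11] [ 98.3636 243.9091]
done [ 0.5344 -0.2034  0.044 ]
done [ 0.5241 -0.2466  0.044 ]
done [ 0.3871 -0.22    0.044 ]
done [ 0.4007 -0.1704  0.044 ]
lamp [ 0.7342 -0.3508  0.036 ]
lamp [ 0.6367 -0.2597  0.036 ]
lamp [ 0.6424 -0.4541  0.036 ]
table edge [ 0.3598 -0.0437  0.    ] [0.4562 0.2253 0.    ]
jar [ 0.4566 -0.5259  0.044 ]
case [ 0.5885 -0.4785  0.04  ] [ 0.5298 -0.4715  0.04  ] [ 0.5284 -0.6304  0.04  ]
```

Call:
play_rows(
  moves=[
    [1,0.06,-0.017,0,0],
    [1,0.06,-0.017,0,0],
    [1,0.06,-0.017,0,0],
    [1,0.06,-0.017,0,0],
    [1,0,0,0,6],
    [1,0,0,0,6],
    [1,0,0,0,0],
  ],
)

```text
time_s: 1.02
tool_pos: [0.4591, -0.396, 0.1935]
eef_rot: [-0.0, 0.993, 0.122, -0.0]
ft_force: [-0.3, 0.3, -0.1]
grip_width: 1.003
```

```bash
cat >> h.py <<'E'
def R(q):
    from scipy.spatial.transform import Rotation
    return Rotation.from_quat([q[1],q[2],q[3],q[0]]).as_matrix()
def snap(n,name):
    from workcell import robot
    s=robot.snapshot(n); cv2.imwrite(f"pics/{name}.png",s["img"]); np.savez(f"pics/{name}.npz",**s); return s
def st():
    from workcell import robot
    s=robot.sense();M=R(s["eef_rot"]);print("t%.2f"%s["time_s"],"pos",np.round(s["tool_pos"],4),"yaw %.2f"%np.degrees(np.arctan2(M[1,0],M[0,0])),"z",np.round(M[:,2],3),"F",np.round(s["ft_force"],1),"g %.3f"%s["grip_width"],"q",np.round(s["joint_positions"],2));return s,M
def goto(p,yaw):
    s,M=st(); d=M.T@(np.array(p)-s["tool_pos"]); y=np.degrees(np.arctan2(M[1,0],M[0,0])); print("tool shift",np.round(d,4),"turn %.2f"%(((y-yaw)+180)%360-180))
np.set_printoptions(precision=4,suppress=True)
E
python3 - <<'E'
from h import *
snap("wrist","w1"); st()
E
```

```text
t1.07 pos [ 0.459  -0.3962  0.1936] yaw 14.01 z [-0.  0. -1.] F [ 0.   0.2 -0.8] g 1.002 q [-0.73  0.4   1.67  0.    1.07  0.59]
```

View pics/w1.png

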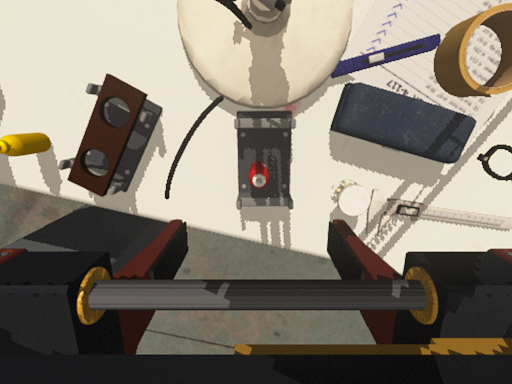

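```bash
python3 - <<'E'
from h import *
crop(load("w1"),215,95,315,220,5,"w1c")
E
```

```text
(no output)
```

View pics/w1c.png

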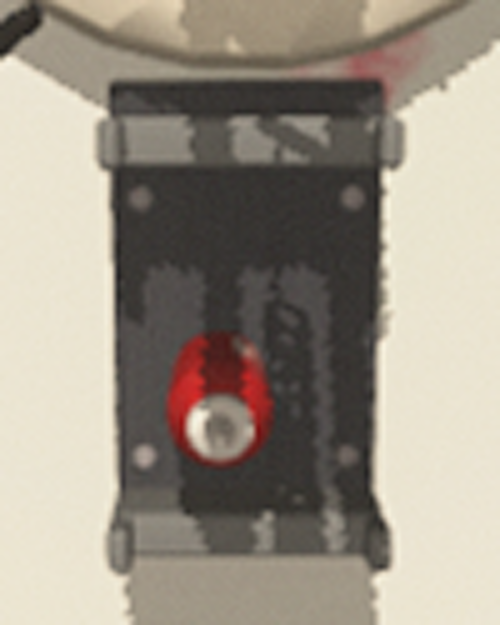

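```bash
python3 - <<'E'
from h import *
w=load("w1")
P=lambda u,v,z: pl(w,(u+.5)/5+215-.5,(v+.5)/5+95-.5,z)
sc=[P(*p,.006) for p in [(140,197),(353,197),(145,456),(348,455)]]
for p in sc: print(p)
print("mean",np.mean(sc,0)); d=(sc[0]+sc[1]-sc[2]-sc[3])/2; print(np.linalg.norm(d),np.degrees(np.arctan2(d[1],d[0])), np.degrees(np.arctan2(*(sc[0]-sc[1])[[1,0]]))-90)
# rails: edges at z34 (mid of v), between horns
f=[P(127,163,.034),P(372,163,.034)];n=[P(127,513,.034),P(372,513,.034)]
print("rails inner",f,n,"len",np.linalg.norm(f[0]+f[1]-n[0]-n[1])/2,"mean",(f[0]+f[1]+n[0]+n[1])/4)
print("nozzle",P(220,427,.078)); print("bodyaxis shoulder?",P(220,410,.06))
for p in [(98,140),(403,140),(108,545),(388,545)]: print("horn outer z41",P(*p,.041))
# lamp post base
E
```

```text
[ 0.5025 -0.3661  0.006 ]
[ 0.5161 -0.4207  0.006 ]
[ 0.4342 -0.3835  0.006 ]
[ 0.4481 -0.4381  0.006 ]
mean [ 0.4752 -0.4021  0.006 ]
0.07038807580941973 14.305182007107145 13.941665118327762
rails inner [array([ 0.5117, -0.3622,  0.034 ]), array([ 0.5261, -0.42  ,  0.034 ])] [array([ 0.4253, -0.3821,  0.034 ]), array([ 0.4406, -0.444 ,  0.034 ])] len 0.0886902745865249 mean [ 0.4759 -0.4021  0.034 ]
nozzle [ 0.4629 -0.3975  0.078 ]
bodyaxis shoulder? [ 0.463  -0.3975  0.06  ]
horn outer z41 [ 0.5156 -0.3546  0.041 ]
horn outer z41 [ 0.533  -0.4249  0.041 ]
horn outer z41 [ 0.4178 -0.3793  0.041 ]
horn outer z41 [ 0.4352 -0.449   0.041 ]
```

Call:
play_rows(
  moves=[
    [1,0.0034,0.0022,0.05,0],
    [1,0,0,0.05,0],
    [1,0,0,0.045,0],
    [1,0,0,0.02,0],
    [1,0,0,0.01,0],
    [1,0,0,0,0],
    [-1,0,0,0,0],
    [-1,0,0,0,0],
    [-1,0,0,0,0],
    [-1,0,0,0,0],
    [-1,0,0,0,0],
    [-1,0,0,0,0],
  ],
)

```text
time_s: 2.58
tool_pos: [0.4629, -0.3976, 0.0187]
eef_rot: [-0.0, 0.993, 0.121, -0.0]
ft_force: [0.3, 0.4, 0.5]
grip_width: 0.355
```

```bash
python3 - <<'E'
from h import *
st();snap("wrist","w2");snap("top","t2")
t=load("t2")
for p in [(.575,-.125,0),(.575,-.125,.078),(.6,-.13,0)]: print(proj(t,p),proj(load("scene0"),p))
E
```

```text
t2.58 pos [ 0.4629 -0.3976  0.0187] yaw 13.89 z [-0.  0. -1.] F [0.3 0.4 0.5] g 0.355 q [-0.73  0.64  1.75  0.    0.75  0.6 ]
[230.9555 193.442 ] [246.8977 225.903 ]
[229.5834 188.7775] [246.0338 211.2317]
[232.9337 185.3013] [240.5868 222.1531]
```

View pics/w2.png

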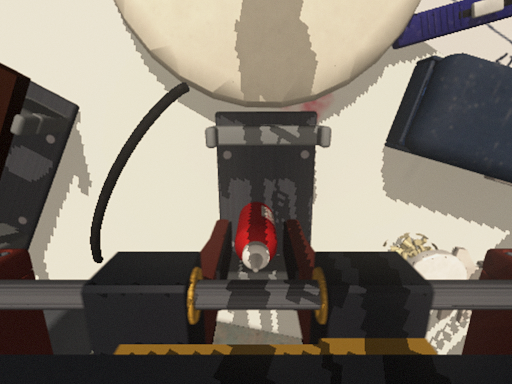

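View pics/t2.png

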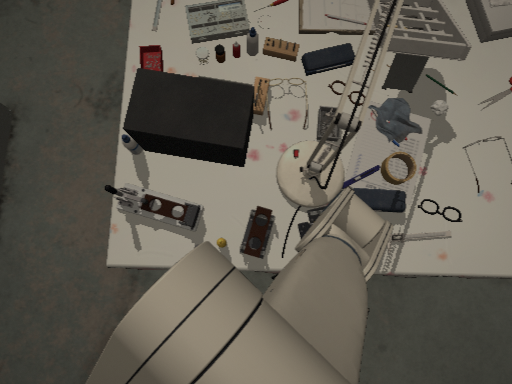

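Call:
play_rows(
  moves=[
    [-1,0,0,0,0],
    [-1,0,0,0,0],
    [-1,0,0,-0.01,0],
    [-1,0,0,-0.03,0],
    [-1,0,0,-0.05,0],
    [-1,0,0,-0.03,0],
  ],
)

```text
time_s: 3.42
tool_pos: [0.4637, -0.3983, 0.1418]
eef_rot: [0.001, 0.993, 0.121, 0.001]
ft_force: [0.2, -0.1, -0.2]
grip_width: 0.282
```

```bash
python3 - <<'E'
from h import *
st();snap("wrist","w3")
E
```

```text
t3.42 pos [ 0.4637 -0.3983  0.1418] yaw 13.88 z [ 0.002 -0.002 -1.   ] F [ 0.2 -0.1 -0.2] g 0.282 q [-0.73  0.46  1.7   0.    0.97  0.6 ]
```

View pics/w3.png

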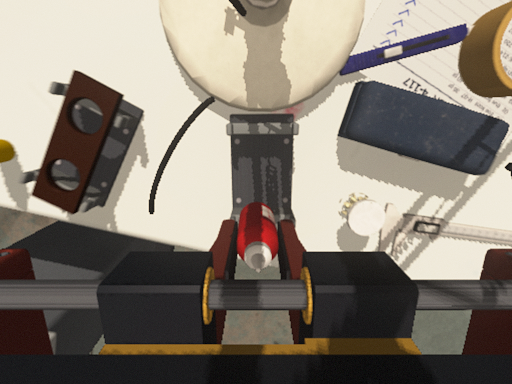

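The bottle is held and upright in the jaws, at pixel (258,235). Next I carry it to the free strip.

Call:
play_rows(
  moves=[
    [-1,0.006,-0.025,0,0],
    [-1,0.012,-0.048,0,0],
    [-1,0.012,-0.048,0,0],
    [-1,0.012,-0.048,0,0],
    [-1,0.03,-0.035,0,0],
    [-1,0.045,-0.016,0,0],
    [-1,0.04,-0.014,0,0],
    [-1,0.017,-0.006,0,0],
    [-1,0,0,0,0],
    [-1,0,0,0,0],
  ],
)

```text
time_s: 4.72
tool_pos: [0.5729, -0.1235, 0.1384]
eef_rot: [-0.0, 0.993, 0.121, -0.001]
ft_force: [0.2, 0.1, -0.7]
grip_width: 0.281
```

```bash
python3 - <<'E'
from h import *
st();snap("wrist","w4");snap("scene","s4")
E
```

```text
t4.72 pos [ 0.5729 -0.1235  0.1384] yaw 13.85 z [-0.001  0.    -1.   ] F [ 0.2  0.1 -0.7] g 0.281 q [-0.23  0.44  1.76 -0.    0.95  1.1 ]
```

View pics/w4.png

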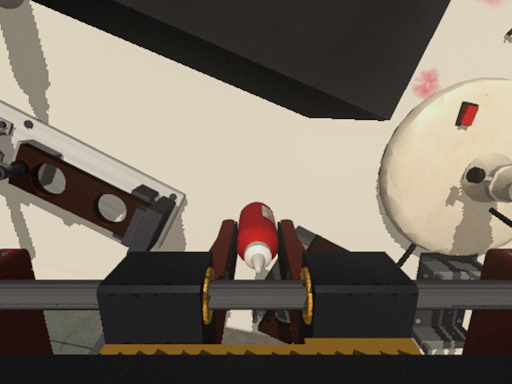

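View pics/s4.png

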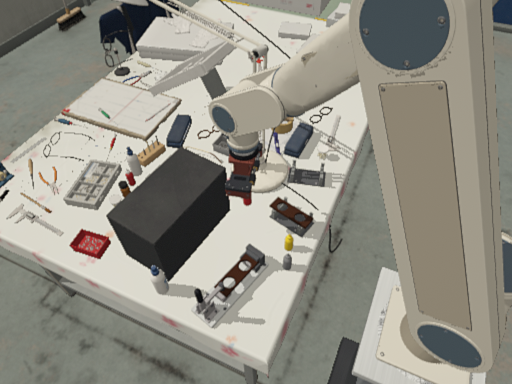

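Call:
play_rows(
  moves=[
    [-1,0,0,0.04,0],
    [-1,0,0,0.04,0],
    [-1,0,0,0.025,0],
    [-1,0,0,0.01,0],
    [-1,0,0,0.005,0],
    [-1,0,0,0,0],
    [-1,0,0,0,0],
  ],
)

```text
time_s: 5.7
tool_pos: [0.575, -0.1231, 0.0198]
eef_rot: [0.0, 0.993, 0.121, 0.001]
ft_force: [0.1, -0.0, 0.0]
grip_width: 0.279
```

```bash
python3 - <<'E'
from h import *
st()
E
```

```text
t5.70 pos [ 0.575  -0.1231  0.0198] yaw 13.89 z [ 0.002 -0.    -1.   ] F [ 0.1 -0.   0. ] g 0.279 q [-0.23  0.61  1.8  -0.    0.72  1.1 ]
```

Call:
play_rows(
  moves=[
    [-1,0,0,0.003,0],
    [-1,0,0,0.0025,0],
    [-1,0,0,0.001,0],
    [-1,0,0,0,0],
  ],
)

```text
time_s: 6.2
tool_pos: [0.5744, -0.1228, 0.0126]
eef_rot: [-0.0, 0.993, 0.121, 0.0]
ft_force: [-0.8, 1.4, 4.1]
grip_width: 0.277
```

```bash
python3 - <<'E'
from h import *
st()
E
```

```text
t6.20 pos [ 0.5744 -0.1228  0.0126] yaw 13.89 z [ 0.  0. -1.] F [-0.8  1.4  4.1] g 0.277 q [-0.23  0.62  1.81  0.    0.71  1.1 ]
```

Contact is light, about 4 N. I release the bottle and rise.

Call:
play_rows(
  moves=[
    [-0.3,0,0,0,0],
    [0,0,0,0,0],
    [0.3,0,0,0,0],
    [0.5,0,0,0,0],
    [0.5,0,0,0,0],
    [0.5,0,0,-0.03,0],
    [0.5,0,0,-0.05,0],
    [0.5,0,0,-0.06,0],
    [0.5,0,0,-0.06,0],
    [0.5,0,0,-0.03,0],
    [0.5,0,0,0,0],
  ],
)

```text
time_s: 7.58
tool_pos: [0.5758, -0.1232, 0.2451]
eef_rot: [0.001, 0.993, 0.121, 0.003]
ft_force: [-0.2, 0.3, -0.8]
grip_width: 0.752
```

```bash
python3 - <<'E'
from h import *
st();snap("wrist","w5")
E
```

```text
t7.58 pos [ 0.5758 -0.1232  0.2451] yaw 13.88 z [ 0.005 -0.001 -1.   ] F [-0.2  0.3 -0.8] g 0.752 q [-0.23  0.31  1.67 -0.    1.15  1.1 ]
```

View pics/w5.png

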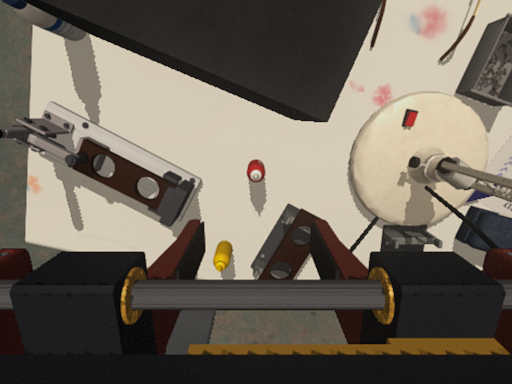

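```bash
python3 - <<'E'
from h import *
crop(load("w5"),0,90,220,240,3.6,"w5c")
w=load("w5"); 
for p in [(.5555,.188,.156),(.519,.0575,.044)]: print(proj(w,p))
E
```

```text
[-57.9344 135.067 ]
[123.6211 177.9537]
```

View pics/w5c.png

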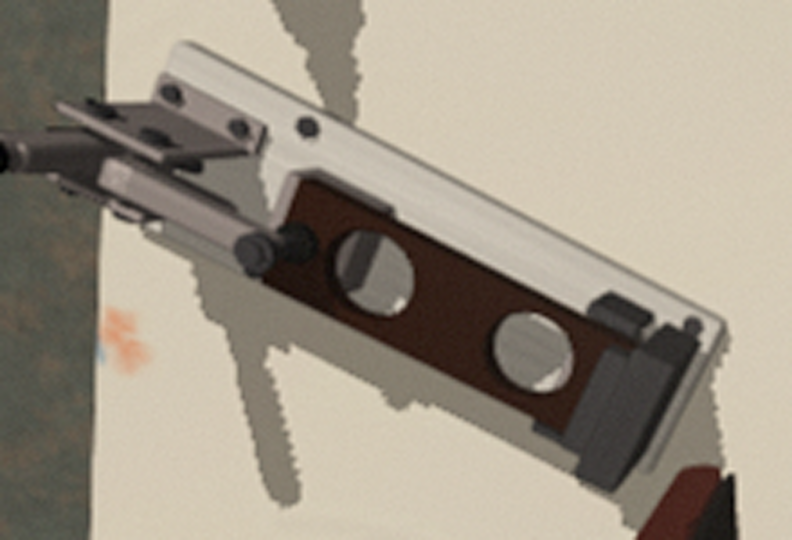

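Call:
play_rows(
  moves=[
    [0,-0.0138,-0.0457,0,0],
    [-1,-0.0138,-0.0457,0,0],
    [-1,-0.0138,-0.0457,0,0],
    [-1,0,0,0,-10.1],
    [-1,0,0,0,-10.1],
    [-1,0,0,0,-10.1],
    [-1,0,0,0,-10.1],
    [-1,0,0,0,-10.1],
    [-1,0,0,0,-10],
    [-1,0,0,0,0],
    [-1,0,0,0,0],
  ],
)

```text
time_s: 9.0
tool_pos: [0.5005, 0.0003, 0.2411]
eef_rot: [-0.001, 0.798, 0.603, -0.001]
ft_force: [-0.7, -0.5, 0.5]
grip_width: 0.005
```

```bash
python3 - <<'E'
from h import *
st();w=snap("wrist","w6")
c=np.array([.519,.0575]);ex=np.array([.269,.963])
for x,z in [(0,.044),(34,.044),(136,.156)]: p=c+ex*x/1000; print(proj(w,[*p,z]))
E
```

```text
t9.00 pos [0.5005 0.0003 0.2411] yaw 74.19 z [-0.002  0.    -1.   ] F [-0.7 -0.5  0.5] g 0.005 q [-0.02  0.18  1.85  0.    1.11  0.25]
[258.572  124.7712]
[258.505   98.1205]
[258.643  -39.3817]
```

View pics/w6.png

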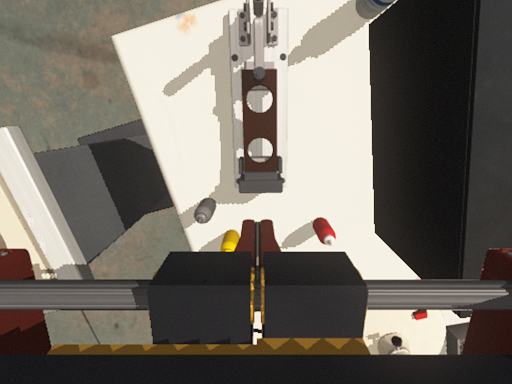

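```bash
python3 - <<'E'
from h import *
w=load("w6");crop(w,215,0,305,205,2.9,"w6s");crop(w,220,70,300,200,4.6,"w6c")
E
```

```text
(no output)
```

View pics/w6c.png

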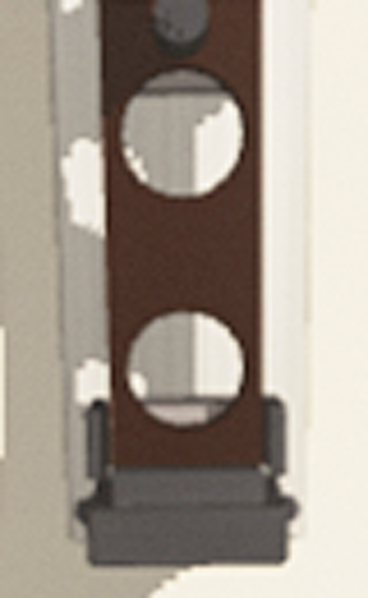

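```bash
python3 - <<'E'
from h import *
w=load("w6")
P=lambda u,v,z: pl(w,(u+.5)/4.6+220-.5,(v+.5)/4.6+70-.5,z)
a=P(182.5,133,.044);b=P(186.5,369,.044);print(a,b,(a+b)/2,np.linalg.norm(a-b),np.degrees(np.arctan2(*(a-b)[[1,0]])))
l1,r1=P(103,60,.044),P(261.5,60,.044);l2,r2=P(110.5,440,.044),P(264,440,.044);print(np.linalg.norm(l1-r1),np.linalg.norm(l2-r2))
m1=(l1+r1)/2;m2=(l2+r2)/2;print(m1,m2,np.degrees(np.arctan2(*(m1-m2)[[1,0]])))
o=(a+b)/2;d=(m1-m2)[:2];d/=np.linalg.norm(d)
print("lip edge",P(187,470,.0465))
for dd in (d,(a-b)[:2]/np.linalg.norm(a-b)):print("handle",o[:2]+.136*dd)
E
```

```text
[0.529  0.0895 0.044 ] [0.512  0.0247 0.044 ] [0.5205 0.0571 0.044 ] 0.06702263196310701 75.3062253255426
0.04458971676090187 0.04658819630581362
[0.5342 0.1083 0.044 ] [0.5064 0.0039 0.044 ] 75.0857508583638
lip edge [ 0.504  -0.0045  0.0465]
handle [0.5555 0.1885]
handle [0.555  0.1886]
```

Call:
play_rows(
  moves=[
    [-1,0.053,0.0007,0,-0.6],
    [-1,0.053,0.0007,0,0],
    [-1,0.053,0.0007,0,0],
    [-1,0,0,0.05,0],
    [-1,0,0,0.04,0],
    [-1,0,0,0.018,0],
    [-1,0,0,0,0],
  ],
)

```text
time_s: 9.93
tool_pos: [0.5444, 0.1529, 0.1335]
eef_rot: [-0.0, 0.794, 0.608, -0.001]
ft_force: [0.5, -0.5, -0.1]
grip_width: 0.002
```

```bash
python3 - <<'E'
from h import *
st();w=snap("wrist","w7");snap("scene","s7");crop(load("s7"),150,200,310,320,5,"s7c")
E
```

```text
t9.93 pos [0.5444 0.1529 0.1335] yaw 74.93 z [-0.002 -0.001 -1.   ] F [ 0.5 -0.5 -0.1] g 0.002 q [0.25 0.42 1.81 0.   0.92 0.52]
```

View pics/w7.png

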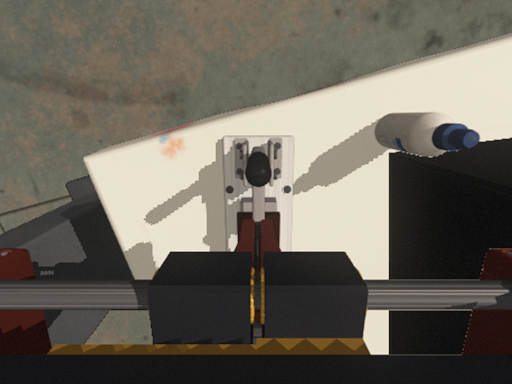

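View pics/s7c.png

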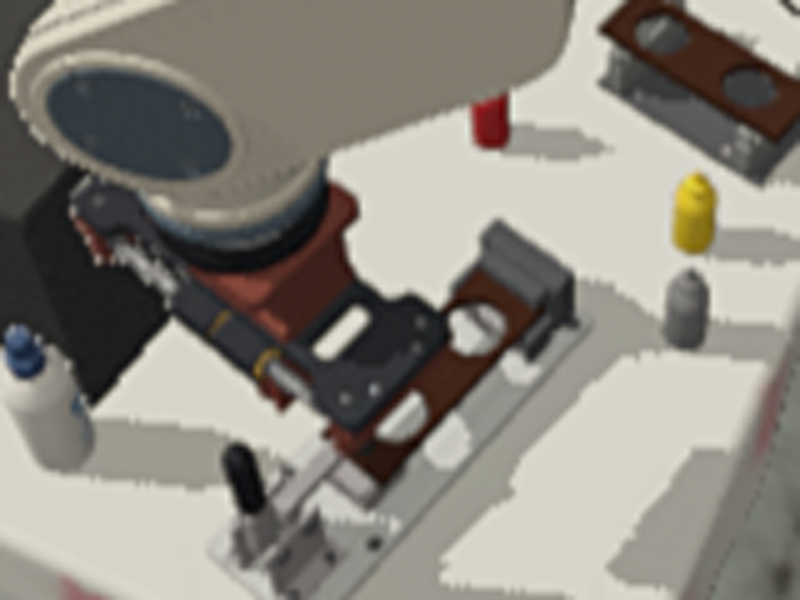

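Call:
play_rows(
  moves=[
    [-1,0.015,0,0,0],
    [-1,0.01,0,0,0],
    [-1,0.01,0,0,0],
    [-1,0.01,0,0,0],
  ],
)

```text
time_s: 10.52
tool_pos: [0.5568, 0.1976, 0.1345]
eef_rot: [0.0, 0.793, 0.609, 0.0]
ft_force: [0.5, -0.0, 0.6]
grip_width: 0.008
```

```bash
python3 - <<'E'
from h import *
st();w=snap("wrist","w8");crop(w,150,80,370,260,3,"w8c")
E
```

```text
t10.53 pos [0.5568 0.1976 0.1345] yaw 75.01 z [ 0.  0. -1.] F [ 0.5 -0.   0.6] g 0.008 q [0.32 0.45 1.75 0.   0.94 0.58]
```

View pics/w8c.png

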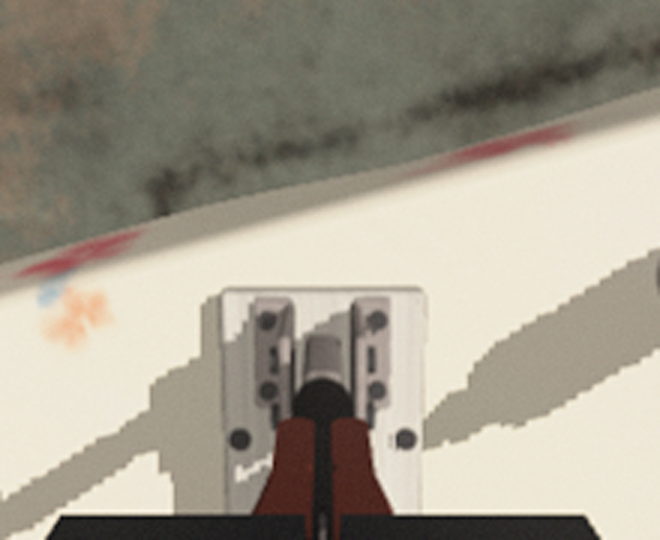

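Call:
play_rows(
  moves=[
    [-1,0.01,0,0,0],
    [-1,0.01,0,0,0],
    [-1,0.01,0,0,0],
  ],
)

```text
time_s: 10.95
tool_pos: [0.5645, 0.2262, 0.1342]
eef_rot: [-0.0, 0.793, 0.609, -0.0]
ft_force: [-0.3, -0.3, 0.7]
grip_width: 0.005
```

```bash
python3 - <<'E'
from h import *
st();w=snap("wrist","w9");crop(w,150,80,370,260,3,"w9c");snap("scene","s9");crop(load("s9"),150,200,310,320,5,"s9c")
E
```

```text
t10.95 pos [0.5645 0.2262 0.1342] yaw 74.98 z [-0. -0. -1.] F [-0.3 -0.3  0.7] g 0.005 q [0.36 0.47 1.71 0.   0.96 0.62]
```

View pics/w9c.png

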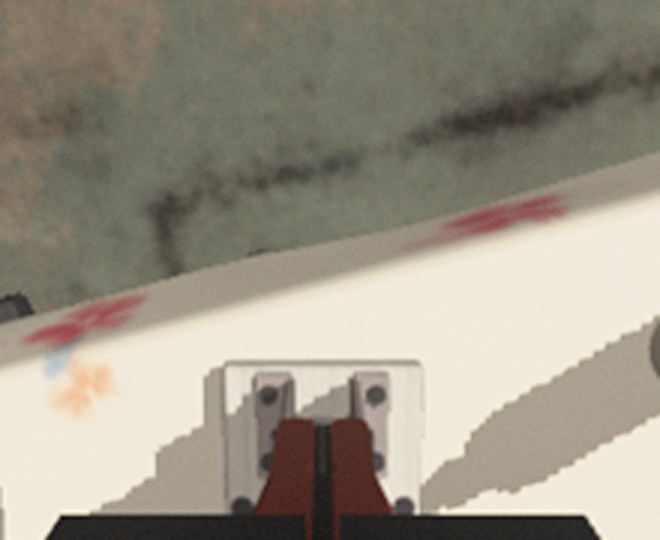

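View pics/s9c.png

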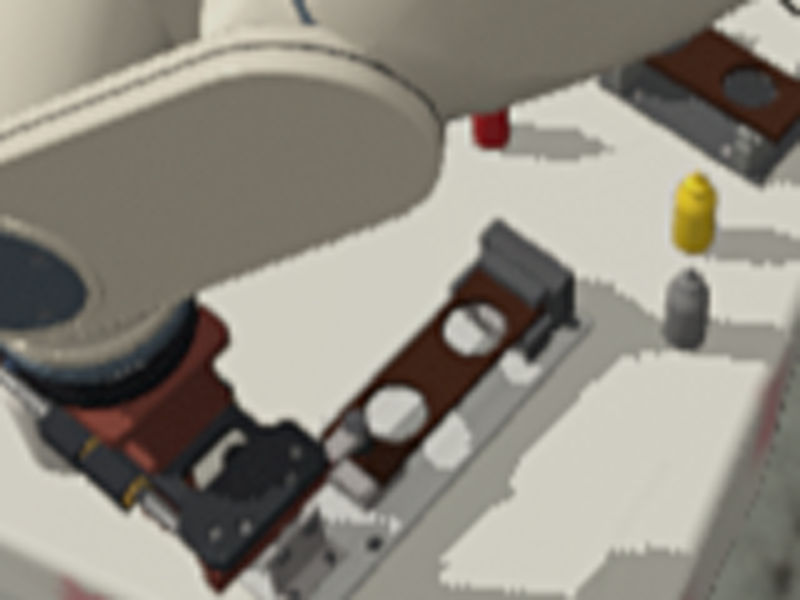

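Call:
play_rows(
  moves=[
    [-1,0,0,0,0],
    [-1,0,0,0,0],
  ],
)

```text
time_s: 11.3
tool_pos: [0.5642, 0.2253, 0.1343]
eef_rot: [-0.0, 0.794, 0.609, -0.0]
ft_force: [0.1, -0.1, 0.5]
grip_width: 0.005
```

```bash
python3 - <<'E'
from h import *
st();w=snap("wrist","w10");snap("top","t10");crop(load("t10"),80,150,220,250,5.5,"t10c");snap("scene","s10");crop(load("s10"),150,200,310,320,5,"s10c")
print(proj(load("w7"),[.5555,.188,.156]),proj(load("w8"),[.5555,.188,.156]))
E
```

```text
t11.30 pos [0.5642 0.2253 0.1343] yaw 74.97 z [-0. -0. -1.] F [ 0.1 -0.1  0.5] g 0.005 q [ 0.36  0.47  1.71 -0.    0.96  0.62]
[258.9279 175.1382] [258.2942 243.8244]
```

View pics/t10c.png

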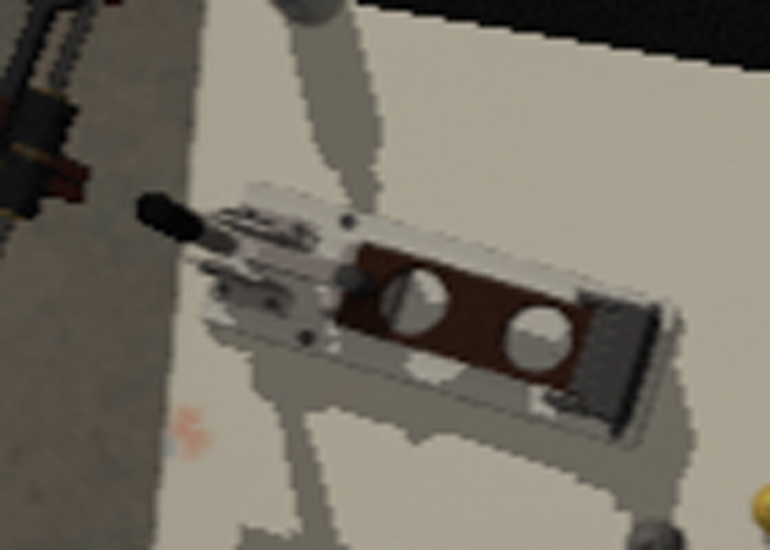

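View pics/s10c.png

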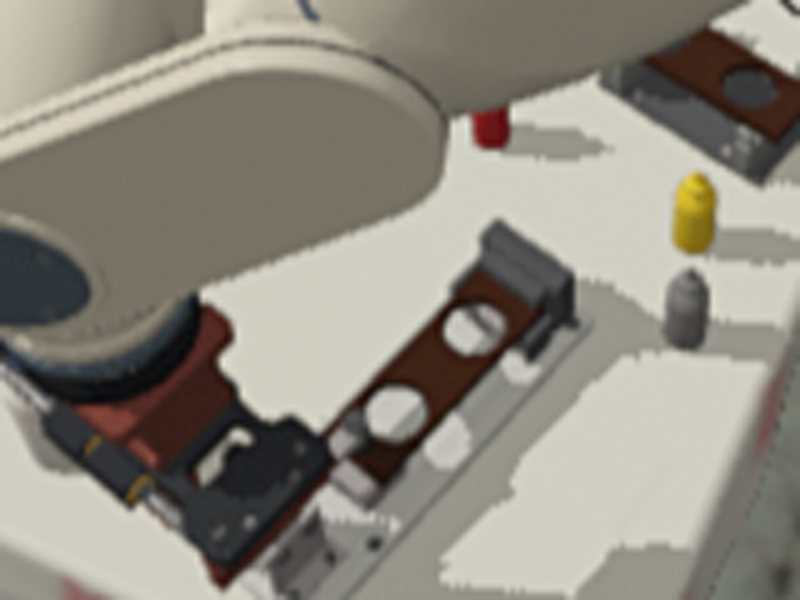

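View pics/w10.png

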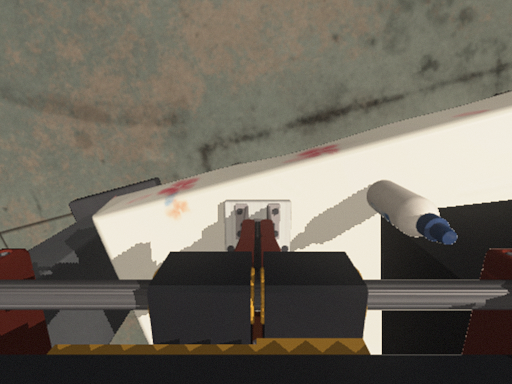

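The pushing fingers slid over the handle and the clamp sprang shut again: the pictures show it still upright. I'll grip the handle and lead it over the arc instead.

Call:
play_rows(
  moves=[
    [0,0,0,-0.05,0],
    [0.3,0,0,-0.03,0],
    [0.3,-0.038,0.0013,0,0],
    [0.3,0,0,0,0],
    [0.3,0,0,0,0],
  ],
)

```text
time_s: 12.08
tool_pos: [0.5559, 0.1886, 0.2143]
eef_rot: [-0.0, 0.794, 0.608, 0.0]
ft_force: [0.1, -0.4, 1.0]
grip_width: 0.535
```

```bash
python3 - <<'E'
from h import *
goto([.5555,.188,.122],75); snap("wrist","w11");print(proj(load("w11"),[.5555,.188,.156]))
E
```

```text
t12.07 pos [0.5559 0.1886 0.2143] yaw 74.94 z [ 0.  0. -1.] F [ 0.1 -0.4  1. ] g 0.535 q [0.31 0.34 1.7  0.   1.1  0.57]
tool shift [-0.0007 -0.0002  0.0923] turn -0.06
[256.3723 197.0985]
```

View pics/w11.png

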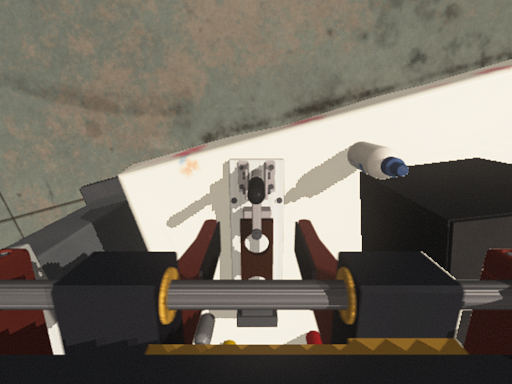

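Call:
play_rows(
  moves=[
    [0.3,0,0,0.04,0],
    [0.3,0,0,0.04,0],
    [0.3,0,0,0.012,0],
    [-1,0,0,0,0],
    [-1,0,0,0,0],
    [-1,0,0,0,0],
    [-1,0,0,0,0],
    [-1,0,0,0,0],
    [-1,0,0,0,0],
  ],
)

```text
time_s: 13.25
tool_pos: [0.5547, 0.1889, 0.1228]
eef_rot: [-0.001, 0.794, 0.609, -0.001]
ft_force: [-5.0, 2.3, 5.9]
grip_width: 0.132
```

```bash
python3 - <<'E'
from h import *
st(); snap("wrist","w12")
E
```

```text
t13.25 pos [0.5547 0.1889 0.1228] yaw 74.97 z [-0.002  0.001 -1.   ] F [-5.   2.3  5.9] g 0.132 q [0.31 0.46 1.77 0.   0.92 0.57]
```

View pics/w12.png

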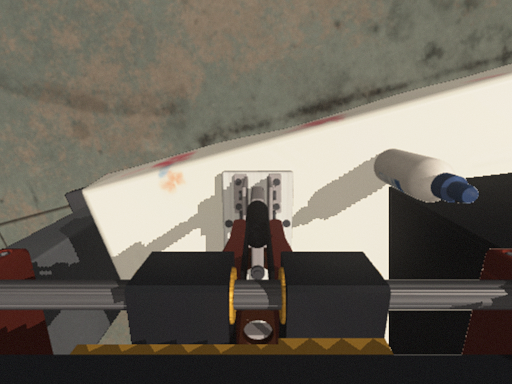

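```bash
python3 - <<'E'
from h import *
w=load("w12");p=np.array([.5547,.1889])
ex=np.array([.26,.966])
for x in(-10,0,10):
  for z in (.123,.142): print(x,z,proj(w,[*(p+ex*x/1000),z]))
for x in (130,136,142,150): q=np.array([.520,.0572])+ex*x/1000; print(x,proj(w,[*q,.156]),proj(w,[*q,.096]), proj(load("w11"),[*q,.156]))
crop(w,200,160,320,290,4.5,"w12c")
E
```

```text
-10 0.123 [256.4722 231.5934]
-10 0.142 [256.374  242.9175]
0 0.123 [256.4653 218.7572]
0 0.142 [256.3649 228.9698]
10 0.123 [256.4581 205.5815]
10 0.142 [256.3556 214.6159]
130 [257.4564 247.0972] [257.4614 214.1673] [256.0718 202.7622]
136 [257.4606 238.1089] [257.4645 207.2216] [256.0634 196.5583]
142 [257.4649 228.9521] [257.4677 200.1788] [256.055 190.278]
150 [257.4707 216.4726] [257.4721 190.6338] [256.0436 181.7828]
```

View pics/w12c.png

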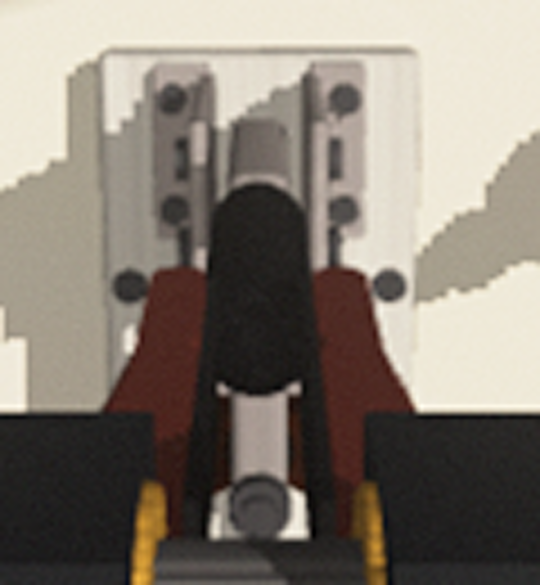

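Call:
play_rows(
  moves=[
    [-1,0.0086,0,0.0004,0],
    [-1,0.0085,0,0.0013,0],
    [-1,0.0083,0,0.0021,0],
    [-1,0.0081,0,0.003,0],
    [-1,0.0077,0,0.0037,0],
    [-1,0.0074,0,0.0045,0],
  ],
)

```text
time_s: 14.05
tool_pos: [0.5719, 0.237, 0.1101]
eef_rot: [0.001, 0.793, 0.609, 0.004]
ft_force: [4.0, 3.0, 9.8]
grip_width: 0.007
```

```bash
python3 - <<'E'
from h import *
st(); w=snap("wrist","w13");crop(w,160,110,360,290,3.5,"w13c")
E
```

```text
t14.05 pos [0.5719 0.237  0.1101] yaw 74.99 z [ 0.008  0.003 -1.   ] F [4.  3.  9.8] g 0.007 q [ 0.37  0.51  1.71 -0.    0.91  0.64]
```

View pics/w13c.png

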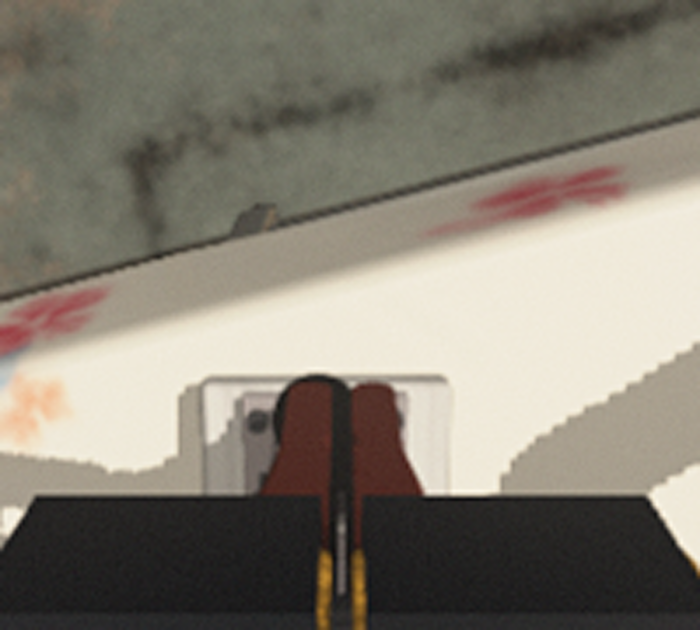

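```bash
python3 - <<'E'
from h import *
snap("scene","s13");crop(load("s13"),150,220,290,330,5.5,"s13c");snap("top","t13");crop(load("t13"),70,140,210,250,5.5,"t13c")
E
```

```text
(no output)
```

View pics/s13c.png

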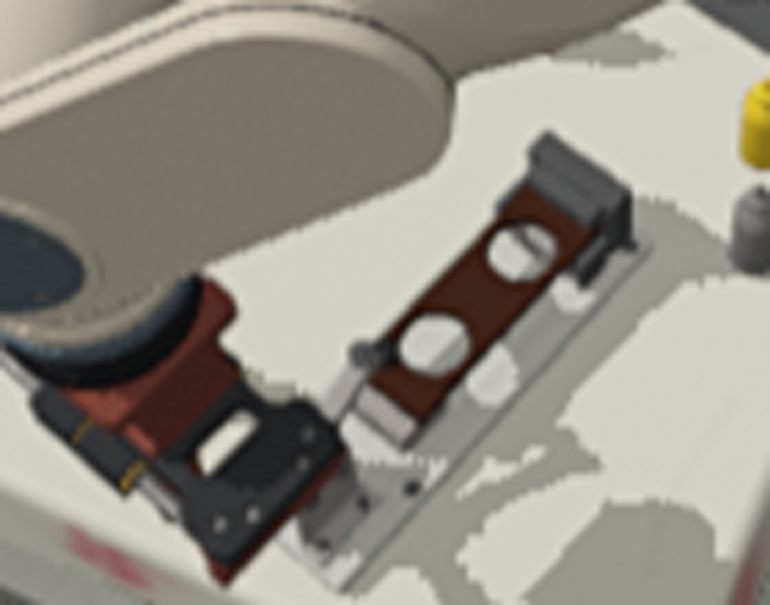

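View pics/t13c.png

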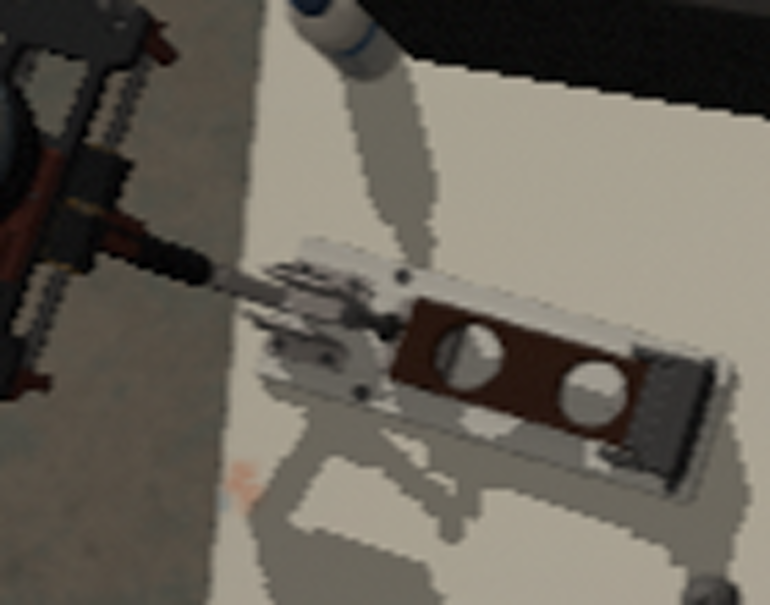

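Call:
play_rows(
  moves=[
    [-1,0.01,0,0.006,0],
    [-1,0.01,0,0.008,0],
    [-1,0.006,0,0.01,0],
  ],
)

```text
time_s: 14.58
tool_pos: [0.5751, 0.2613, 0.0824]
eef_rot: [-0.0, 0.793, 0.609, -0.0]
ft_force: [0.1, -0.5, -0.2]
grip_width: 0.006
```

```bash
python3 - <<'E'
from h import *
st(); w=snap("wrist","w14");crop(w,160,110,360,290,3.5,"w14c");snap("top","t14");crop(load("t14"),70,140,210,250,5.5,"t14c")
E
```

```text
t14.57 pos [0.5751 0.2613 0.0824] yaw 75.01 z [-0. -0. -1.] F [ 0.1 -0.5 -0.2] g 0.006 q [0.41 0.57 1.68 0.   0.89 0.67]
```

View pics/w14c.png

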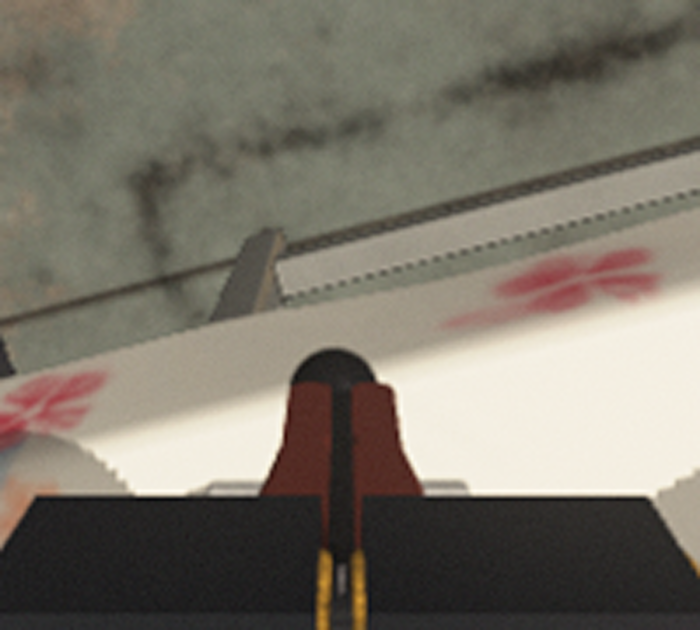

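View pics/t14c.png

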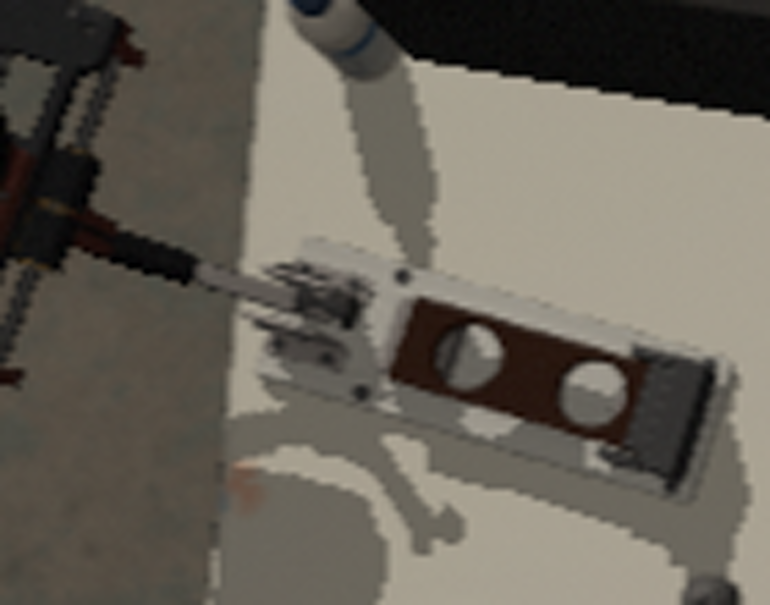

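Call:
play_rows(
  moves=[
    [-1,0,0,-0.05,0],
    [-1,0,0,-0.06,0],
    [0,0,0,-0.06,0],
    [1,-0.055,0,0,0],
    [1,-0.055,0,0,0],
    [1,-0.055,0,0,0],
    [1,-0.055,0,0,0],
    [1,-0.05,0,0,0],
    [1,0,0,0,0],
    [1,0,0,0,0],
  ],
)

```text
time_s: 15.92
tool_pos: [0.5053, -0.0, 0.2534]
eef_rot: [-0.0, 0.794, 0.608, 0.0]
ft_force: [-0.6, 1.0, -0.4]
grip_width: 0.873
```

```bash
python3 - <<'E'
from h import *
st(); w=snap("wrist","w15");snap("scene","s15");crop(load("s15"),150,220,290,330,5.5,"s15c")
E
```

```text
t15.93 pos [ 0.5053 -0.      0.2534] yaw 74.94 z [ 0.  0. -1.] F [-0.6  1.  -0.4] g 0.873 q [-0.02  0.18  1.83  0.    1.13  0.24]
```

View pics/w15.png

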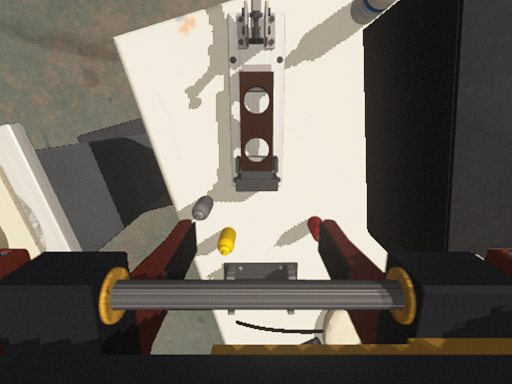

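View pics/s15c.png

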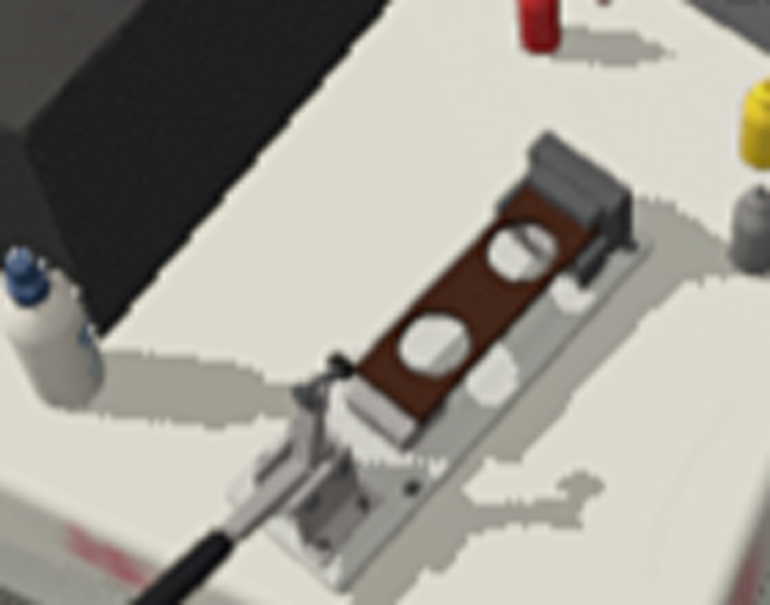

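```bash
python3 - <<'E'
from h import *
w=load("w15");crop(w,215,50,305,200,4,"w15c")
im=w["img"][60:190,225:290].astype(int);m=((im[...,2]-im[...,0]>15)&(im[...,2]<110)).astype(np.uint8)
cs,h=cv2.findContours(m,cv2.RETR_CCOMP,cv2.CHAIN_APPROX_NONE)
for c in cs:
    if len(c)>30:
        c=c.reshape(-1,2)+[225,60]; print(len(c),c.min(0),c.max(0)); 
        if len(c)<130: (x,y),a,t=cv2.fitEllipse(c.astype(np.float32)); print("ell",x,y,a,pl(w,x,y,.044))
goto([.5202,.0572,.02],74.9)
E
```

```text
262 [239  72] [273 170]
72 [244 137] [269 162]
ell 256.5211486816406 149.4191131591797 (25.072479248046875, 25.446237564086914) [0.5119 0.025  0.044 ]
77 [243  86] [270 114]
ell 256.20037841796875 99.99551391601562 (26.61315155029297, 28.12244415283203) [0.5288 0.0895 0.044 ]
t16.02 pos [0.5055 0.0008 0.2533] yaw 75.05 z [ 0.  0. -1.] F [-0.3  0.  -0.4] g 0.964 q [-0.02  0.18  1.83  0.    1.13  0.24]
tool shift [ 0.0583 -0.0003  0.2333] turn 0.15
```

View pics/w15c.png

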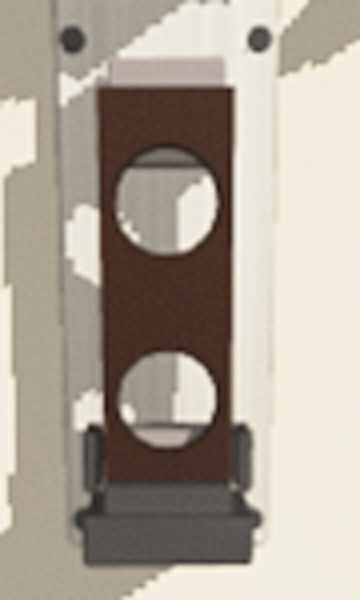

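Call:
play_rows(
  moves=[
    [0.7,0.03,0,0.03,0],
    [0.6,0.0285,-0.0003,0.05,0],
    [0.6,0,0,0.06,0],
    [0.6,0,0,0.05,0],
    [0.6,0,0,0.03,0],
    [0.6,0,0,0.013,0],
    [0.6,0,0,0,0],
    [-1,0,0,0,0],
    [-1,0,0,0,0],
    [-1,0,0,0,0],
    [-1,0,0,0,0],
    [-1,0,0,0,0],
  ],
)

```text
time_s: 17.52
tool_pos: [0.5201, 0.0564, 0.0205]
eef_rot: [0.0, 0.793, 0.609, 0.0]
ft_force: [-0.1, 0.4, 0.2]
grip_width: 0.269
```

```bash
python3 - <<'E'
from h import *
st(); w=snap("wrist","w16")
E
```

```text
t17.52 pos [0.5201 0.0564 0.0205] yaw 74.98 z [ 0.  0. -1.] F [-0.1  0.4  0.2] g 0.269 q [0.09 0.55 1.95 0.   0.64 0.35]
```

View pics/w16.png

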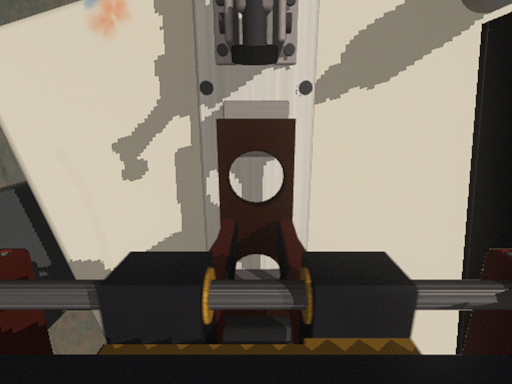

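```bash
python3 - <<'E'
from h import *
w=load("w16");crop(w,180,100,340,300,3,"w16c");s=snap("scene","s16");crop(s,150,200,310,320,5,"s16c");t=snap("top","t16");crop(t,100,160,230,250,6,"t16c");st()
p=[.5201,.0564];
for z in (.0205,.0395,.044,.06):
  for y in (-.012,.012): print(z,y,proj(w,[p[0]+.966*y,p[1]-.259*y,z]))
E
```

```text
t17.68 pos [0.52   0.0564 0.0203] yaw 74.99 z [-0.  0. -1.] F [ 0.7 -0.4 -0.1] g 0.137 q [0.09 0.55 1.95 0.   0.64 0.35]
0.0205 -0.012 [239.9032 218.6305]
0.0205 0.012 [273.0846 218.5997]
0.0395 -0.012 [238.221 228.825]
0.0395 0.012 [274.6946 228.7904]
0.044 -0.012 [237.7726 231.5429]
0.044 0.012 [275.1238 231.5073]
0.06 -0.012 [235.9869 242.3653]
0.06 0.012 [276.833  242.3254]
```

View pics/w16c.png

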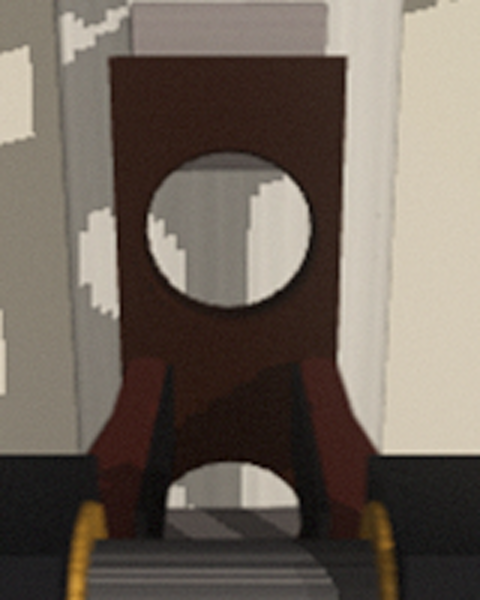

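View pics/s16c.png

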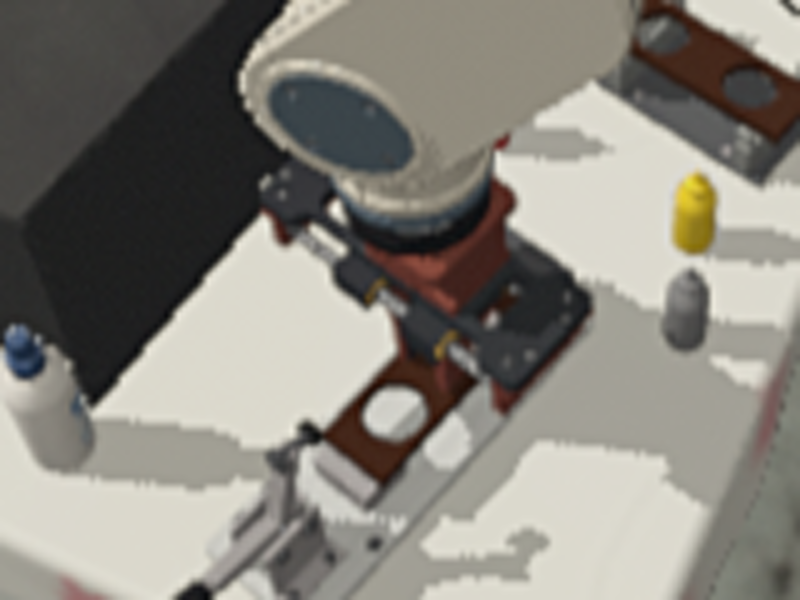

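View pics/t16c.png

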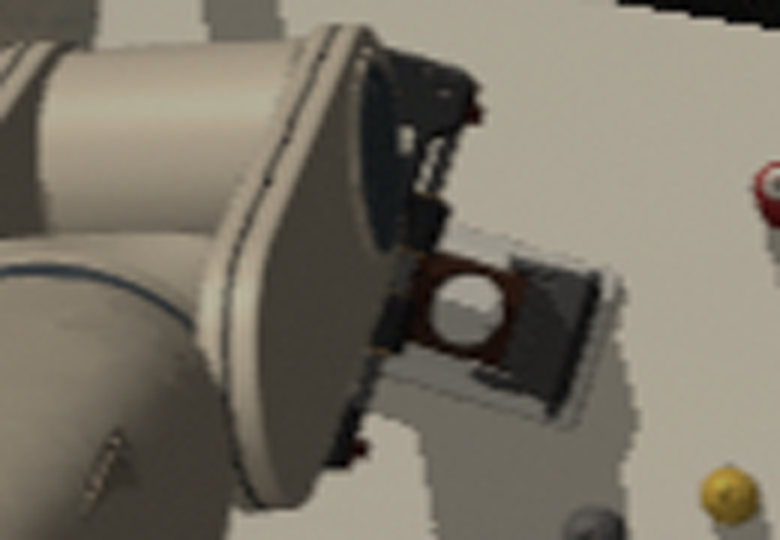

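```bash
python3 - <<'E'
from h import *
w=load("w16")
P=lambda u,v,z: pl(w,(u+.5)/3+180-.5,(v+.5)/3+100-.5,z)
for z in (.01,.02,.03,.044):
  print(z,np.linalg.norm(P(113,100,z)-P(345,100,z)),np.linalg.norm(P(122,330,z)-P(336,330,z)), P(230,58,z), P(230,230,z))
im=w["img"];print(w["world_from_camera"])
E
```

```text
0.01 0.054349767037960114 0.053955845171157146 [0.5381 0.1236 0.01  ] [0.5275 0.0844 0.01  ]
0.02 0.05165018334823033 0.051275827803503864 [0.5381 0.1237 0.02  ] [0.5281 0.0865 0.02  ]
0.03 0.04895059965850052 0.04859581043585059 [0.5382 0.1238 0.03  ] [0.5287 0.0885 0.03  ]
0.044 0.04517118249287882 0.04484378612113606 [0.5382 0.1239 0.044 ] [0.5294 0.0914 0.044 ]
[[ 0.9657 -0.2506 -0.068   0.539 ]
 [-0.2596 -0.9312 -0.2559  0.1255]
 [ 0.0008  0.2647 -0.9643  0.2113]
 [ 0.      0.      0.      1.    ]]
```

The blank was not gripped. The jaws closed above it, so the fingertips sit roughly 2 cm higher than the TCP reading suggests. I'll open and go lower.

Call:
play_rows(
  moves=[
    [0.6,0,0,0,0],
    [0.6,0,0,0,0],
    [0.6,0,0,0,0],
    [0.6,0,0,0,0],
    [0.6,0,0,0,0],
    [0.6,0,0,0,0],
    [0.6,0,0,0,0],
    [0.6,0,0,0,0],
  ],
)

```text
time_s: 18.68
tool_pos: [0.52, 0.0564, 0.0203]
eef_rot: [0.0, 0.793, 0.609, 0.0]
ft_force: [-0.2, -0.3, 0.9]
grip_width: 0.797
```

```bash
python3 - <<'E'
from h import *
st(); w=snap("wrist","w17");crop(w,140,100,380,300,3,"w17c")
E
```

```text
t18.68 pos [0.52   0.0564 0.0203] yaw 74.99 z [ 0. -0. -1.] F [-0.2 -0.3  0.9] g 0.797 q [ 0.09  0.55  1.95 -0.    0.64  0.35]
```

View pics/w17c.png

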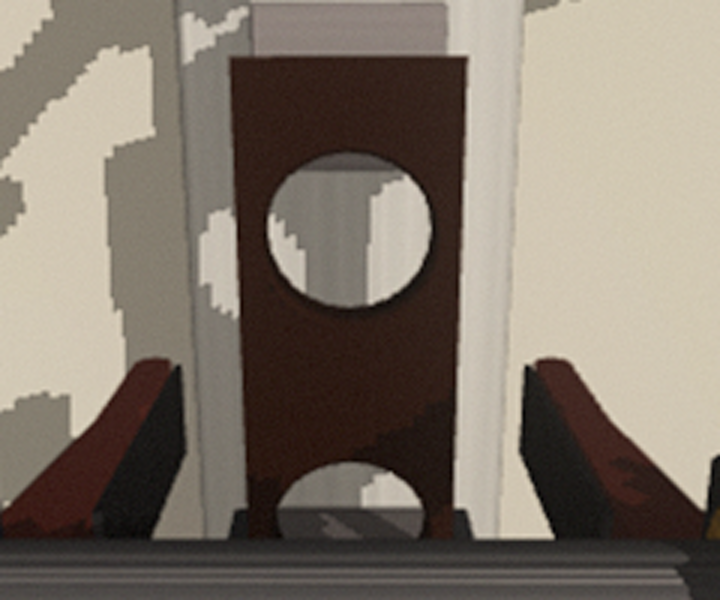

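Call:
play_rows(
  moves=[
    [0.6,0.0005,0,0.01,0],
    [0.6,0,0,0.007,0],
    [0.6,0,0,0.004,0],
    [0.6,0,0,0,0],
  ],
)

```text
time_s: 19.23
tool_pos: [0.5197, 0.0568, -0.0013]
eef_rot: [-0.0, 0.793, 0.609, -0.0]
ft_force: [0.3, -0.0, -0.4]
grip_width: 0.802
```

```bash
python3 - <<'E'
from h import *
st(); w=snap("wrist","w18");crop(w,140,100,380,300,3,"w18c")
E
```

```text
t19.23 pos [ 0.5197  0.0568 -0.0013] yaw 74.99 z [-0.001 -0.    -1.   ] F [ 0.3 -0.  -0.4] g 0.802 q [ 0.09  0.59  1.95 -0.    0.6   0.35]
```

View pics/w18c.png

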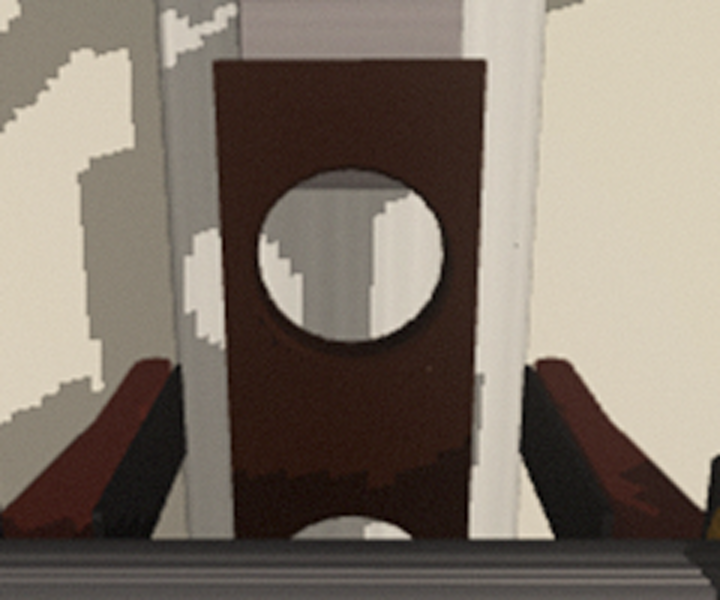

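Call:
play_rows(
  moves=[
    [-1,0,0,0,0],
    [-1,0,0,0,0],
    [-1,0,0,0,0],
    [-1,0,0,0,0],
    [-1,0,0,0,0],
    [-1,0,0,0,0],
  ],
)

```text
time_s: 20.02
tool_pos: [0.5202, 0.0569, -0.0006]
eef_rot: [0.0, 0.793, 0.609, 0.0]
ft_force: [-0.7, -0.3, 4.5]
grip_width: 0.518
```

```bash
python3 - <<'E'
from h import *
st(); w=snap("wrist","w19");crop(w,140,100,380,300,3,"w19c")
E
```

```text
t20.02 pos [ 0.5202  0.0569 -0.0006] yaw 74.98 z [ 0.  0. -1.] F [-0.7 -0.3  4.5] g 0.518 q [0.09 0.59 1.95 0.   0.6  0.35]
```

View pics/w19c.png

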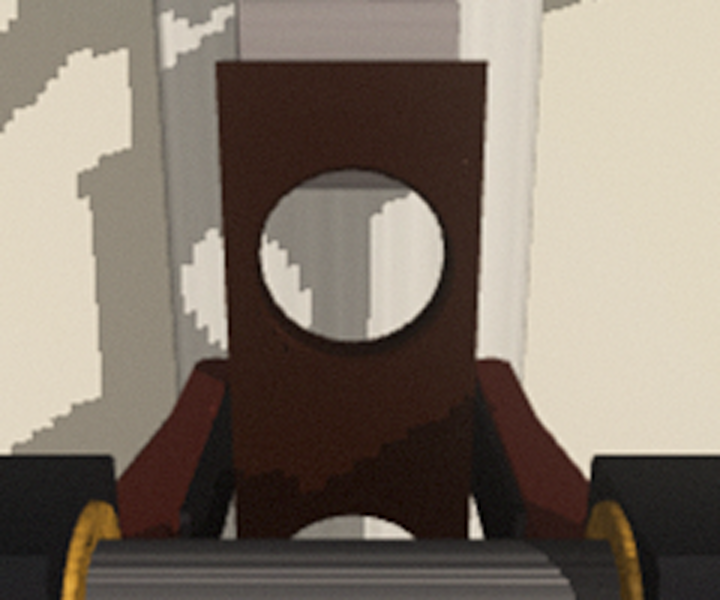

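Call:
play_rows(
  moves=[
    [-1,0.003,0,0,0],
    [-1,0.004,0,0,0],
    [-1,0.004,0,0,0],
    [-1,0.003,0,0,0],
    [-1,0,0,0,0],
  ],
)

```text
time_s: 20.7
tool_pos: [0.5239, 0.0705, -0.0006]
eef_rot: [0.0, 0.793, 0.609, 0.0]
ft_force: [-0.1, -0.5, 4.7]
grip_width: 0.514
```

```bash
python3 - <<'E'
from h import *
st(); w=snap("wrist","w20");s=snap("scene","s20");crop(s,150,200,310,320,5,"s20c");t=snap("top","t20");crop(t,100,160,230,250,6,"t20c")
E
```

```text
t20.70 pos [ 0.5239  0.0705 -0.0006] yaw 75.00 z [ 0. -0. -1.] F [-0.1 -0.5  4.7] g 0.514 q [ 0.11  0.59  1.94 -0.    0.61  0.37]
```

View pics/w20.png

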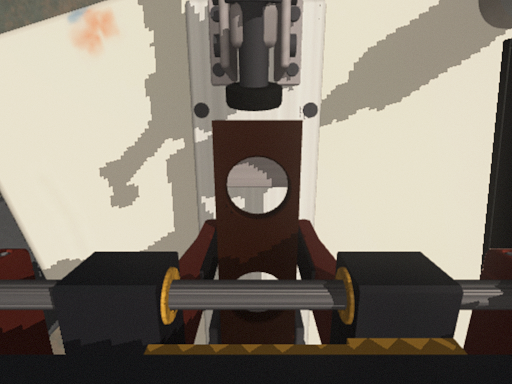

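View pics/t20c.png

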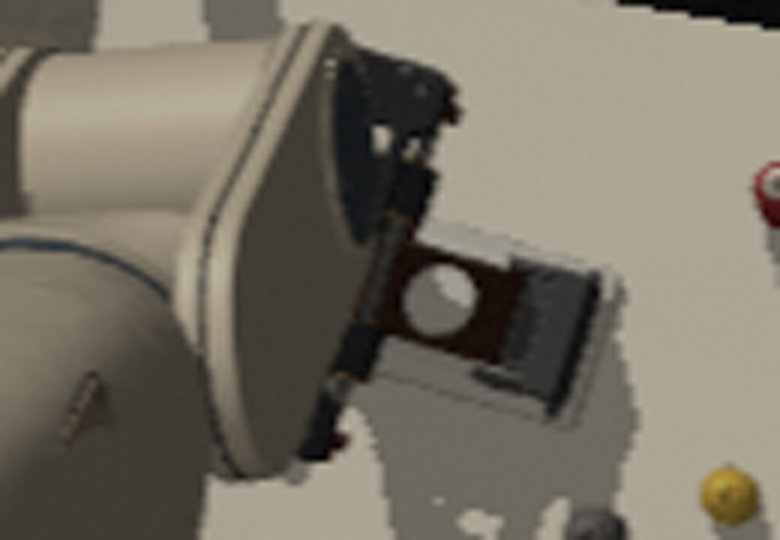

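View pics/s20c.png

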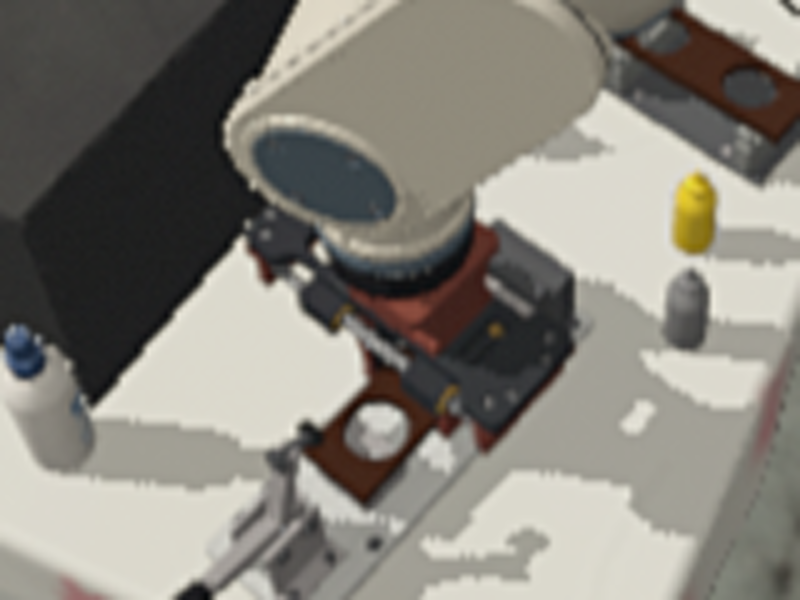

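Call:
play_rows(
  moves=[
    [-1,0.001,0,-0.003,0],
    [-1,0,0,-0.006,0],
    [-1,0,0,-0.01,0],
    [-1,0,0,-0.01,0],
    [-1,0,0,-0.007,0],
    [-1,0,0,0,0],
  ],
)

```text
time_s: 21.6
tool_pos: [0.5246, 0.0714, 0.0361]
eef_rot: [0.0, 0.793, 0.609, 0.001]
ft_force: [0.0, 0.3, -1.0]
grip_width: 0.52
```

```bash
python3 - <<'E'
from h import *
st(); w=snap("wrist","w21");crop(w,140,80,380,300,3,"w21c");s=snap("scene","s21");crop(s,150,200,310,320,5,"s21c")
E
```

```text
t21.60 pos [0.5246 0.0714 0.0361] yaw 74.99 z [ 0.001  0.    -1.   ] F [ 0.   0.3 -1. ] g 0.520 q [ 0.11  0.53  1.93 -0.    0.68  0.37]
```

View pics/w21c.png

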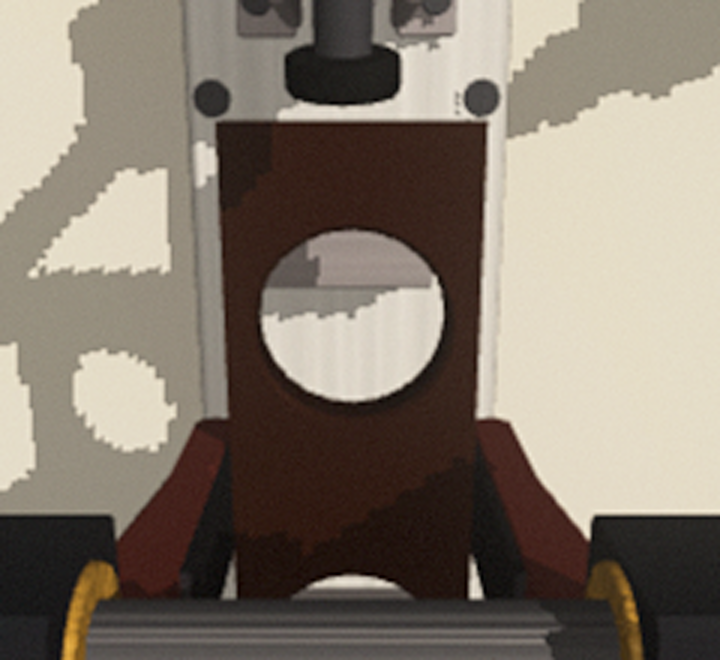

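View pics/s21c.png

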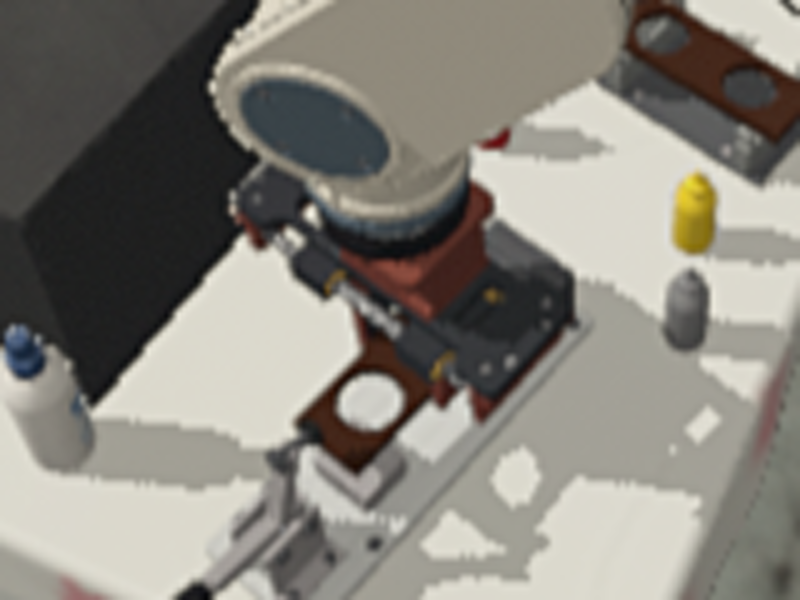

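Call:
play_rows(
  moves=[
    [-1,-0.01,0,0,0],
    [-1,-0.02,0,-0.02,0],
    [-1,-0.025,0,-0.05,0],
    [-1,-0.045,0.005,-0.05,0],
    [-1,-0.052,0.01,0,0],
    [-1,-0.052,0.01,0,0],
    [-1,-0.052,0.01,0,0],
    [-1,-0.052,0.01,0,5],
    [-1,0,0,0,10],
    [-1,0,0,0,10],
    [-1,0,0,0,10],
    [-1,0,0,0,10],
    [-1,0,0,0,10],
    [-1,0,0,0,5.9],
    [-1,0,0,0,0],
    [-1,0,0,0,0],
  ],
)

```text
time_s: 23.7
tool_pos: [0.4878, -0.2346, 0.1513]
eef_rot: [-0.0, 0.992, 0.124, -0.0]
ft_force: [0.3, 0.0, -0.7]
grip_width: 0.518
```

```bash
python3 - <<'E'
from h import *
goto([.4755,-.402,.12],14.1); w=snap("wrist","w22")
E
```

```text
t23.70 pos [ 0.4878 -0.2346  0.1513] yaw 14.19 z [-0.001  0.    -1.   ] F [ 0.3  0.  -0.7] g 0.518 q [-0.47  0.36  1.85  0.    0.94  0.85]
tool shift [-0.0529  0.1593  0.0313] turn 0.09
```

View pics/w22.png

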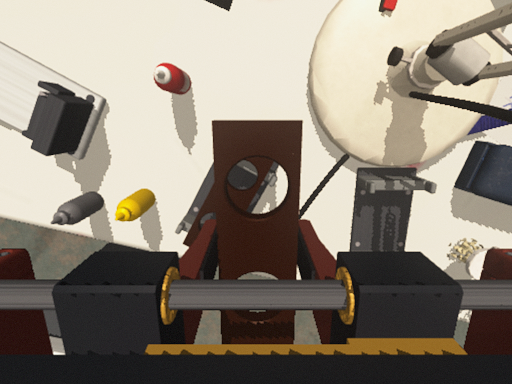

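Call:
play_rows(
  moves=[
    [-1,-0.0175,0.053,0,0],
    [-1,-0.0175,0.053,0,0],
    [-1,-0.0178,0.053,0,0],
    [-1,0,0,0.03,0],
    [-1,0,0,0,0],
    [-1,0,0,0,0],
  ],
)

```text
time_s: 24.5
tool_pos: [0.4758, -0.4012, 0.122]
eef_rot: [-0.0, 0.992, 0.123, -0.0]
ft_force: [0.5, -0.1, -0.6]
grip_width: 0.517
```

```bash
python3 - <<'E'
from h import *
goto([.4755,-.402,0],14.1); w=snap("wrist","w23");crop(w,160,80,360,280,3.2,"w23c")
E
```

```text
t24.50 pos [ 0.4758 -0.4012  0.122 ] yaw 14.14 z [-0.  0. -1.] F [ 0.5 -0.1 -0.6] g 0.517 q [-0.72  0.51  1.69  0.    0.95  0.6 ]
tool shift [-0.0005  0.0008  0.122 ] turn 0.04
```

View pics/w23c.png

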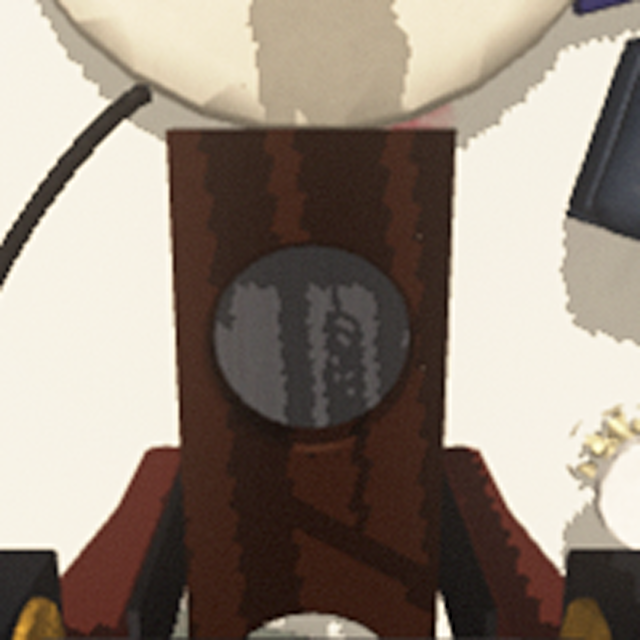

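```bash
python3 - <<'E'
from h import *
w=load("w23");s,M=st()
P=lambda u,v,z: M.T@(pl(w,(u+.5)/3.2+160-.5,(v+.5)/3.2+80-.5,z)-s["tool_pos"])
print(P(312,336,.1666),P(168,130,.1666),P(455,129,.1666),P(181,440,.1666),P(444,440,.1666))
w=load("w22");crop(w,340,155,450,255,6,"w22c")
E
```

```text
t24.55 pos [ 0.4762 -0.4013  0.1225] yaw 14.16 z [ 0.001 -0.001 -1.   ] F [ 0.9 -0.2 -0.9] g 0.518 q [-0.72  0.5   1.68  0.    0.95  0.6 ]
[ 0.0366  0.0007 -0.0441] [ 0.07   -0.022  -0.0441] [ 0.0702  0.0232 -0.044 ] [ 0.0181 -0.022  -0.0441] [ 0.0181  0.0235 -0.0441]
```

View pics/w22c.png

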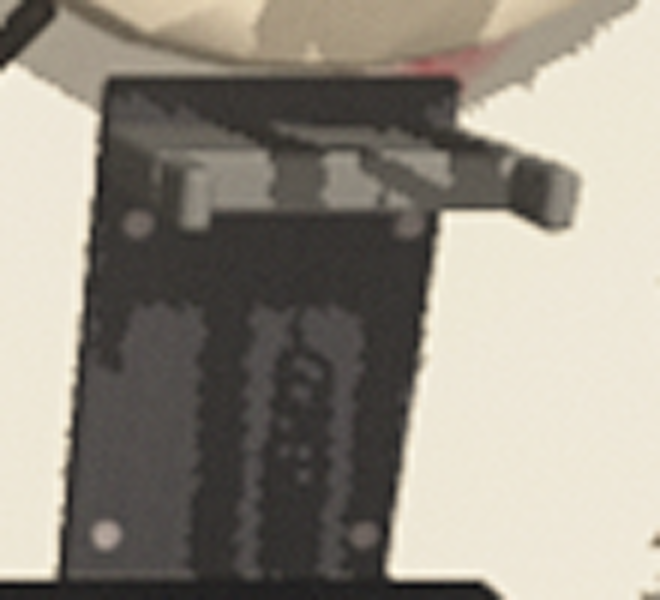

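```bash
python3 - <<'E'
from h import *
w=load("w22")
P=lambda u,v,z: pl(w,(u+.5)/6+340-.5,(v+.5)/6+155-.5,z)
sc=[P(*p,.006) for p in [(138,222),(408,222),(106,535),(364,535)]]
print(sc,np.mean(sc,0)); d=(sc[0]+sc[1]-sc[2]-sc[3])/2;print(np.linalg.norm(d),np.degrees(np.arctan2(d[1],d[0])),np.degrees(np.arctan2(*(sc[0]-sc[1])[[1,0]]))-90)
print("TCP target", np.mean(sc,0))
E
```

```text
[array([ 0.5024, -0.3666,  0.006 ]), array([ 0.516 , -0.4207,  0.006 ]), array([ 0.4339, -0.3839,  0.006 ]), array([ 0.4477, -0.4384,  0.006 ])] [ 0.475  -0.4024  0.006 ]
0.07063246114997628 14.375852773413488 14.173152305945308
TCP target [ 0.475  -0.4024  0.006 ]
```

Call:
play_rows(
  moves=[
    [-1,-0.001,0.0003,0.04,0],
    [-1,0,0,0.04,0],
    [-1,0,0,0.02,0],
    [-1,0,0,0.01,0],
    [-1,0,0,0.006,0],
    [-1,0,0,0,0],
  ],
)

```text
time_s: 25.3
tool_pos: [0.4752, -0.4024, 0.0062]
eef_rot: [0.0, 0.992, 0.123, 0.0]
ft_force: [0.5, 0.0, -0.8]
grip_width: 0.521
```

```bash
python3 - <<'E'
from h import *
goto([.4752,-.4022,0],14.2); w=snap("wrist","w24");s=snap("scene","s24");crop(s,240,140,340,220,6,"s24c")
E
```

```text
t25.30 pos [ 0.4752 -0.4024  0.0062] yaw 14.09 z [ 0.001 -0.001 -1.   ] F [ 0.5  0.  -0.8] g 0.521 q [-0.72  0.67  1.72 -0.    0.75  0.6 ]
tool shift [ 0.     -0.0002  0.0062] turn -0.11
```

View pics/w24.png

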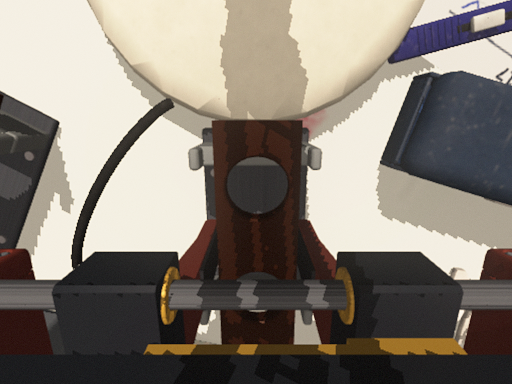

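View pics/s24c.png

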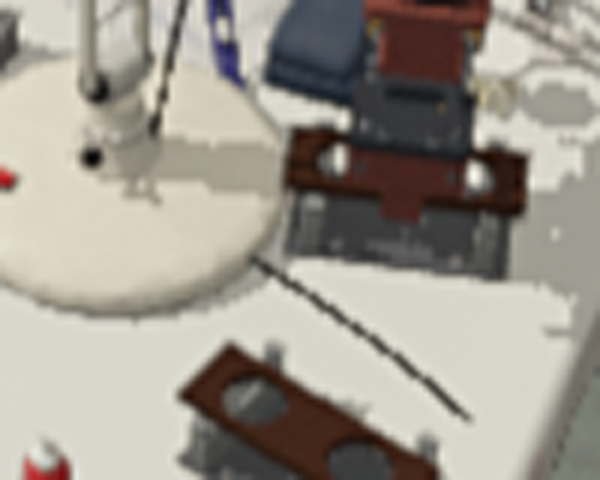

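Call:
play_rows(
  moves=[
    [-1,0,0,0.004,0],
    [-1,0,0,0.002,0],
    [-1,0,0,0.001,0],
    [-1,0,0,0,0],
  ],
)

```text
time_s: 25.9
tool_pos: [0.4747, -0.4021, -0.0006]
eef_rot: [-0.0, 0.992, 0.123, -0.0]
ft_force: [-2.8, 2.7, 8.5]
grip_width: 0.518
```

```bash
python3 - <<'E'
from h import *
st();w=snap("wrist","w25");crop(w,170,100,350,260,4,"w25c")
E
```

```text
t25.90 pos [ 0.4747 -0.4021 -0.0006] yaw 14.08 z [-0.  0. -1.] F [-2.8  2.7  8.5] g 0.518 q [-0.72  0.68  1.73 -0.    0.73  0.6 ]
```

View pics/w25c.png

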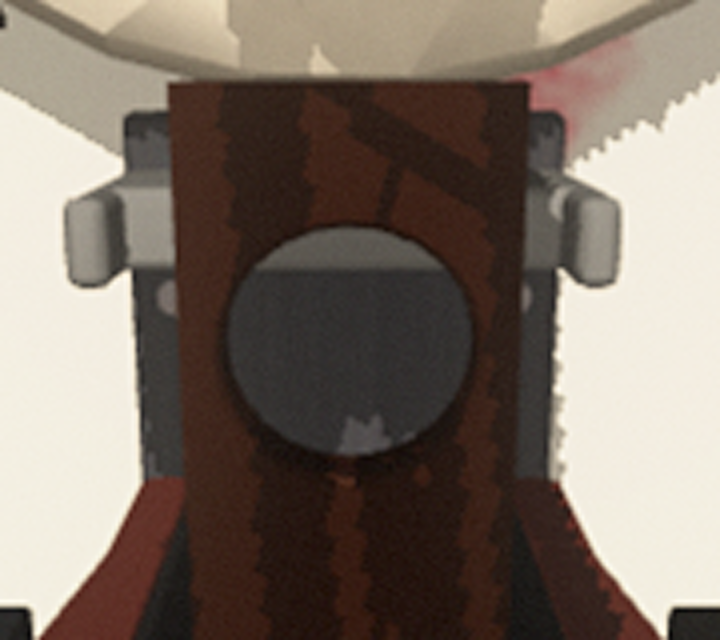

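Call:
play_rows(
  moves=[
    [0.2,0,0,0,0],
    [0.3,0,0,0,0],
    [0.4,0,0,0,0],
    [0.5,0,0,0,0],
    [0.5,0,0,-0.01,0],
    [0.5,0,0,-0.03,0],
    [0.5,0,0,-0.06,0],
    [0.5,0,0,-0.06,0],
    [0.5,-0.02,0,-0.05,0],
    [0.5,-0.04,0,0,0],
    [0.5,0,0,0,0],
    [0.5,0,0,0,0],
  ],
)

```text
time_s: 27.45
tool_pos: [0.4168, -0.4166, 0.2089]
eef_rot: [0.0, 0.992, 0.122, 0.0]
ft_force: [-0.3, 0.2, -1.0]
grip_width: 0.75
```

```bash
python3 - <<'E'
from h import *
st();w=snap("wrist","w26");crop(w,215,70,325,220,4,"w26c");s=snap("scene","s26")
E
```

```text
t27.45 pos [ 0.4168 -0.4166  0.2089] yaw 14.06 z [ 0. -0. -1.] F [-0.3  0.2 -1. ] g 0.750 q [-0.81  0.35  1.7   0.    1.09  0.52]
```

View pics/w26.png

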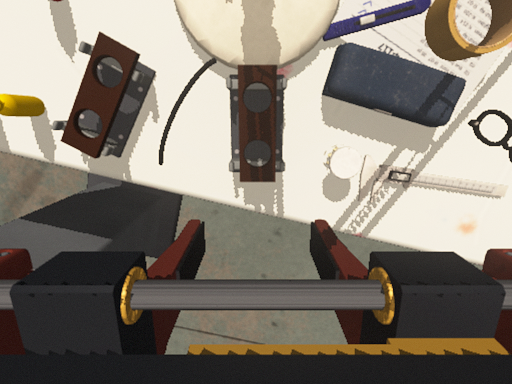

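View pics/w26c.png

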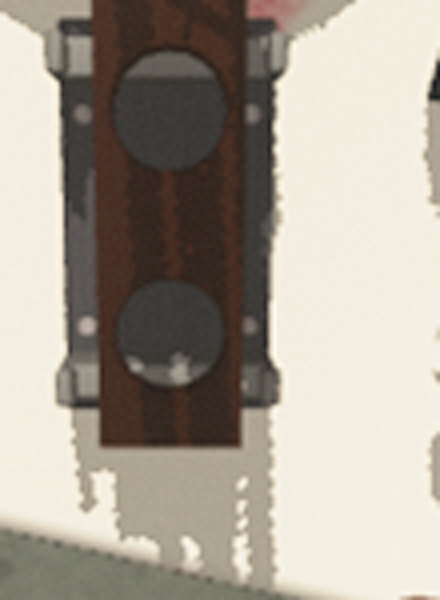

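View pics/s26.png

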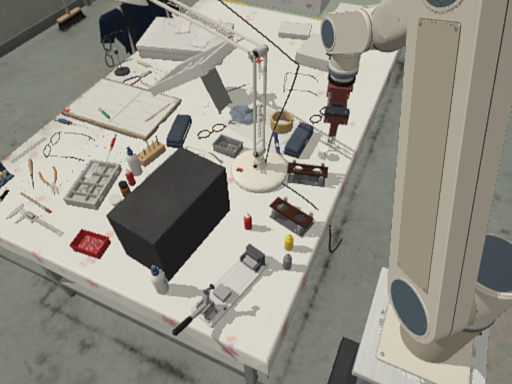

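Blank, bottle and clamp all look right. Before handing in, I measure the blank's final pose.

```bash
python3 - <<'E'
from h import *
w=load("w26")
P=lambda u,v,z: pl(w,(u+.5)/4+215-.5,(v+.5)/4+70-.5,z)
a,b=P(169,108,.044),P(170.5,333,.044)
l1,r1,l2,r2=P(95,40,.044),P(246,40,.044),P(100,430,.044),P(241,430,.044)
print("centre",(a+b)/2,np.degrees(np.arctan2(*(a-b)[[1,0]])),np.degrees(np.arctan2(*(l1+r1-l2-r2)[[1,0]])),(l1+r1+l2+r2)/4)
sc=[P(*p,.006) for p in [(83,113),(253,113),(87,325),(250,325)]];print(np.mean(sc,0)); d=sc[0]+sc[1]-sc[2]-sc[3];print(np.degrees(np.arctan2(d[1],d[0])))
s=load("s26");crop(s,170,200,310,335,4.4,"s26c")
from workcell import robot
E
```

```text
centre [ 0.4763 -0.4025  0.044 ] 14.418440699210926 14.035644852086415 [ 0.4704 -0.4042  0.044 ]
[ 0.4756 -0.4022  0.006 ]
14.144341441528518
```

View pics/s26c.png

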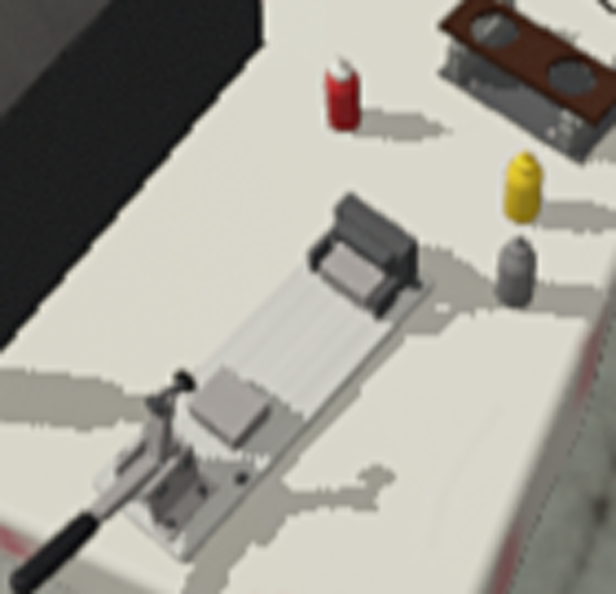

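The blank's centre is within about 1 mm of the cradle's, and its angle within about 0.3°.

```bash
python3 -c "
from workcell import robot
print(robot.job_done())"
```

```text
the job is handed in; nothing more can be done
None
```

The job was handed in at about 27.5 s of the 72 s allowed, with the robot touching nothing. No verdict was reported.

**What I did**
- **Bottle:** set upright on the free strip at about (0.575, −0.123), clear of both cradles and the jig.
- **Clamp:** flipped open and left open, with the handle nearly level in the last picture.
- **Blank:** drawn about 15 mm out from under the lip, lifted clear, and laid across both rails of the free cradle.

**Last checks**
- The holes put the blank's centre within about 1 mm of the cradle's. Its angle is within 0.3° of the cradle's (14.0–14.4° against 14.1°).
- It was seated at the same tool height as in the jig, so it lies flat on the rails.
- The last pictures show the bottle standing. The finished blank, spray bottle, jar, case and look-alikes look undisturbed, by eye only.

**What failed on the way**
- **Clamp handle:** the first push slid over it and it sprang shut. A grip on it then slipped, but pushing on from there sent it over.
- **Blank:** the first grasp closed on nothing above it. The fingertips turned out to sit about 3 cm higher than the stated TCP, so I gripped again lower. The highest force reading at any check was about 12 N.

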